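# Space the board holders of a rack with a hooked gauge

## Task

Set the three board holders in the rack to equal gaps with the hooked spacer gauge: starting at the stop pad on the end plate and working outwards, put the gauge over each holder in turn, spacer leg towards the end plate, and draw the holder along until the spacer butts on the stop pad or on the holder before it; rest it there lightly for a moment, pressing just enough to feel it, without shoving along a holder already set. Then stand the gauge upright on the bench again and let go of it, leaving the holders spaced and everything else on the bench undisturbed.

Things in the scene. Friction and masses are not known exactly. Their poses are not given: they have to be found in the camera images.
- rack: The board rack, fixed: dark base 110 x 280 mm, 10 mm thick, an upright plate across each end. Origin: centre of its underside. y runs along the row from the end plate (inner face y = -125 mm) to the far cheek (y = 130 mm), x across, z up; turned up to 0.25 rad. Two 8 mm rods along y at x = -32 and 32 mm, 26 mm up; the space between them is free down to the base's top, 10 mm up.
- end_plate (a point): Centre of the inner face of the rack's end plate (15 mm, at the -y end, top 56 mm up), 33 mm above the bench; axes as the rack's. Before it, on two screws, stands the stop pad, a steel plate 50 (x) x 4 x 36 mm tall: its face stands out from this face along +y by 4 to 24 mm, set by hand and not measured (feel for it); it holds firm. From it along +y come the first, second and third holder.
- holder1_mid (a point): First holder of the row, a bare aluminium bar 84 mm long, 24 mm thick along the row (y), 34 mm tall, grooved along its top. Point: its centre, 29 mm above the bench; top 46 mm above the bench. Axes as the rack's. It slides only along y, on the rods, and stays where left; about 4.5 N slides it, also when it is pressed on as the reference for the next one.
- holder2_mid (a point): Second (middle) holder of the row, a bare aluminium bar 84 mm long, 24 mm thick along the row (y), 34 mm tall, grooved along its top. Point: its centre, 29 mm above the bench; top 46 mm above the bench. Axes as the rack's. It slides only along y, on the rods, and stays where left; about 4.5 N slides it, also when it is pressed on as the reference for the next one.
- holder3_mid (a point): Third holder of the row, a bare aluminium bar 84 mm long, 24 mm thick along the row (y), 34 mm tall, grooved along its top. Point: its centre, 29 mm above the bench; top 46 mm above the bench. Axes as the rack's. It slides only along y, on the rods, and stays where left; about 4.5 N slides it, also when it is pressed on as the reference for the next one.
- gauge_grip (a point): Hooked spacer gauge, loose, bare steel, 0.22 to 0.37 kg: an upside-down U standing on two legs, with a square grip on top. Point: centre of the grip, 71 mm above the feet. Grip 24 (x) x 22 (y) x 50 mm tall, from 46 to 96 mm above the feet. Below it a bridge, y = -34 to 26 mm, 32 to 46 mm above the feet. Turned up to 0.7 rad at the start, spacer leg on the end plate's side (-y).
- gauge_spacer (a point): Centre of the outer (-y) face of the gauge's spacer leg, the thick one: 18 mm in y (y = -34 to -16 mm from the grip's centre), 24 mm in x, 32 mm long; 16 mm above the feet. This face is to butt on the stop pad or the holder before. In use: gauge turned as the rack, feet about 20 mm above the bench, between the rods; the bridge then clears the holders by 6 mm.
- gauge_hook (a point): Centre of the inner (-y) face of the gauge's hook leg, the thin one: 10 mm in y (y = 16 to 26 mm from the grip's centre), 24 mm in x, 32 mm long; 16 mm above the feet. The legs' opening is 32 mm, 4 mm to spare on either side of a holder. This face drags the holder towards the end plate; when the spacer butts, the gap is 18 + 8 = 26 mm.
- spare: Bystander, to be left alone: a spare holder, the same bar as those in the rack, lying loose. Origin: centre of its underside.
- driver: Bystander, to be left alone: a screwdriver, 170 mm, lying on the bench.
- flux: Bystander, to be left alone: a small round jar, 44 mm wide, 50 mm tall. Origin: centre of its underside.
- spool: Bystander, to be left alone: a grey spool, 56 mm wide, 40 mm tall. Origin: centre of its underside.
- board: Bystander, to be left alone: a green circuit board, 70 x 100 mm, lying flat. Origin: centre of its underside.
- cup: Bystander, to be left alone: a steel cup, 72 mm wide, 70 mm tall. Origin: centre of its underside.
- cleaner: Bystander, to be left alone: a bottle, 60 mm wide, 150 mm tall. Origin: centre of its underside.
Not all that is in view belongs to the job. Of the things like the part that bears gauge_grip, leave any that is orange; of the rest the smaller one is meant.

How it is judged:
By the outcome, as a careful person would: the job done as asked, in the order asked, and still so for the second after the job is handed in, with the robot touching nothing.
It also fails if it takes over 72 s, if anything falls off the work surface, if the arm or the gripper's body presses on something with over 40 N, if the wrist force passes 120 N, or if a joint passes its speed limit or range.

## Robot

A 6-joint arm with a two-finger parallel gripper is mounted at the origin on the work surface. World frame = base frame: x ahead of the robot, y to its left, z up, the work surface at z = 0. Lengths are in m, angles in rad, forces in N, time in s.
With the tool pointing down it reaches from about 0.325 to 0.875 m from the base axis. Payload 4.4 kg.
Tool frame: the origin (TCP) lies on the mounting face of the last link; the fingertips stand 173 mm ahead of it and the grasp point (between the pads) lies 155 mm ahead of it (ctrl.tips_ahead is the distance from the TCP to the fingertips, in m); z points along the fingers, x is the direction in which the jaws open and shut, and the axes are right-handed (so a half turn about z gives the same grasp; the last joint's range is limited). The gripper opens to 85 mm and grips with 20 to 120 N. Pads are 22 mm wide; open, the fingers measure 114 mm over their backs; the gripper's body (76 mm by 85 mm) begins 54 mm behind the grasp point. The pads swing forward as they close: fully open they stand 13 mm farther back than shut.
Start: joints at [-1.44, 0.207, 1.542, -0, 1.393, -0.15], TCP at [0.159, -0.552, 0.405] pointing down, gripper open.
Joint ranges: [-2.73, 2.73], [-0.86, 2.22], [0.23, 2.46], [-1.11, 4.25], [0.08, 2.63], [-2.82, 2.82]. Speed limits (rad/s): [2.79, 2.79, 3.14, 3.14, 3.14, 3.14].

## Interface

Orientations are given as [roll, pitch, yaw] about the fixed x, y, z axes, in that order (R = Rz(yaw) Ry(pitch) Rx(roll)).
In Python, from bench import ctrl gives the robot as it stands. The module is installed in compiled form; this text tells all that it offers.
- The arm moves only by the shell command python3 -m crank 'ROWS' [OPENING] [FORCE]. ROWS is JSON, a list of rows, each an object of numbers: "dx", "dy", "dz": the shift along the tool's x, y, z in cm; "rx", "ry", "rz": the turn, a rotation vector about the tool's x, y, z in degrees. A call has 1 to 12 rows; each row shifts and turns the pose as measured when the row begins, along the tool's axes as they then stand; what a row does not reach is not made up. A row lasts 1/10 s, in which the tool goes at most 50 mm and 8.59 degrees, less where a joint would pass 70% of its speed; a pose out of reach is approached as far as the arm can. A call with a gripper value outside its range is refused whole. OPENING is the finger opening in cm, from 0 to 8.54, set as the call begins (- or left out, the last holds). The fingers move at their own pace and stop on an object; FORCE is the grip in N (left out, the last holds). Time passes only in rows, so rows that do not move let the fingers close. It gives the time, the measured TCP pose, the force and the opening at its end, in the units of the state.
- ctrl.get_state(): the state, without advancing time (a new reading comes with each control period).
- ctrl.snapshot(name): name is "scene" or "top" or "wrist"; returns a dict with "image" (384x512x3 uint8, blue, green, red), "K" (3x3 intrinsics, pixels), "D" ([k1, k2, p1, p2, k3] as OpenCV has them; the pictures are not rectified), "R" (3x3) and "t" (3): a world point X has camera coordinates R X + t. Camera axes: x right, y down, z forward; pixel columns grow to the right and rows downward; lengths in m; the calibration is good to about 2 mm. A picture is of the moment at which its call begins. There is no depth.
- ctrl.hand_in(): hands the job in, once; it reports no verdict.
The state is a dict: "t": time; "joints": joint angles; "dq": joint speeds; "effort": joint torques, N m; "position": TCP position; "tcp_rot": TCP orientation; "wrist_force": force on the tool from outside, world axes, zero at the start; "wrist_torque": the same for the moment, N m; "opening": finger opening in m.
Only numpy, scipy, OpenCV 4.12 (cv2) and the standard library are available. Lean on these libraries where they do the work, as an engineer would, in place of code of your own. Each camera call takes 0.05 s, during which the arm holds its last target.

## Working session

There is one attempt and no reset: what is moved stays moved. The work goes in short steps, Python scripts to look and compute and a shell command to move; the robot and the scene stay as the last step left them, time stands still between calls to the robot, and variables do not carry over. Pictures are saved under pics/ and viewed, and the job is handed in when it is done.

```bash
mkdir -p pics; ls
cat > h.py <<'E'
import numpy as np, cv2, json
from bench import ctrl
from scipy.spatial.transform import Rotation as Ro
def snap(n,f=None):
    s=ctrl.snapshot(n)
    if f: cv2.imwrite('pics/'+f,s['image'])
    return s
def ray(s,uv,z):
    p=cv2.undistortPoints(np.array([[uv]],float),np.array(s['K'],float),np.array(s['D'],float))[0,0]
    R=np.array(s['R']);t=np.array(s['t'])
    d=R.T@np.array([p[0],p[1],1]);c=-R.T@t
    return c+d*(z-c[2])/d[2]
def proj(s,X):
    R=np.array(s['R'],float)
    return cv2.projectPoints(np.array(X,float).reshape(-1,1,3),cv2.Rodrigues(R)[0],np.array(s['t'],float),np.array(s['K'],float),np.array(s['D'],float))[0][:,0]
E
python3 - <<'E'
from h import *
import pickle
d={}
for n in ['scene','top','wrist']:
    d[n]=snap(n,n+'0.png'); s=d[n]; print(n,-np.array(s['R']).T@np.array(s['t']))
pickle.dump(d,open('s0.pkl','wb'))
print(ctrl.get_state())
E
```

```text
pics
scene [1.1127564  0.62503067 0.85193972]
top [ 0.38993187 -0.00692763  1.06824814]
wrist [ 0.23645261 -0.52970948  0.3718675 ]
{'t': 0.15, 'joints': array([-1.44052066e+00,  2.07269903e-01,  1.54263286e+00,  1.21725889e-05,
        1.39352082e+00, -1.50529292e-01]), 'dq': array([ 4.35181478e-04, -2.71629459e-03, -3.46657441e-03, -8.77594106e-05,
       -2.34994864e-04, -6.75104178e-04]), 'effort': array([-8.09212622e-06, -3.83515799e+01, -2.92039061e+01, -2.63747252e-04,
        6.61314436e-03,  9.30210149e-06]), 'position': array([ 0.15928688, -0.55220375,  0.40376296]), 'tcp_rot': array([-3.14130624e+00,  1.80842136e-03, -1.28999327e+00]), 'wrist_force': array([ 0.04347937, -0.27586183, -0.54285024]), 'wrist_torque': array([ 0.02688614,  0.03124331, -0.04068551]), 'opening': 0.08538964988204285}
```

View pics/top0.png

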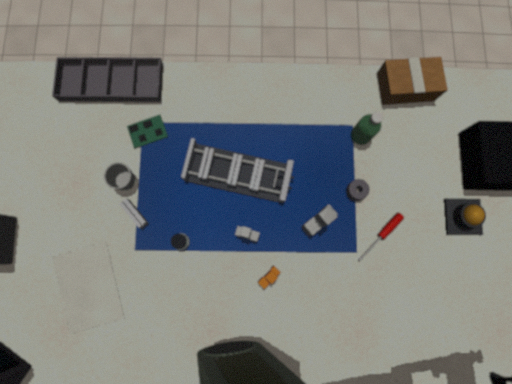

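View pics/scene0.png

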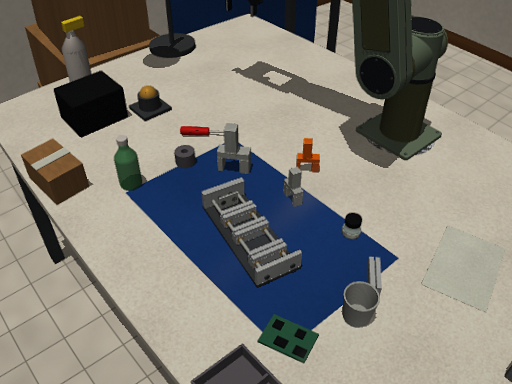

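Gauge-like things in the top view: small grey (247,233), larger grey (320,220) and orange (269,277). The small grey fits, being not orange and the smaller of the other two. I'll confirm it in an enlarged crop.

Run:
```python
from h import *
import pickle
d=pickle.load(open('s0.pkl','rb'))
t=d['top']; s=d['scene']
for uv in [(0,0),(256,192),(247,233),(500,192)]: print(uv, ray(t,uv,0).round(3))
a=cv2.resize(t['image'][120:300,165:365],None,fx=4,fy=4,interpolation=cv2.INTER_CUBIC)[:600]
cv2.imwrite('pics/c1.png',a)
b=cv2.resize(s['image'][115:295,180:380],None,fx=4,fy=4,interpolation=cv2.INTER_CUBIC)[:600]
b=cv2.convertScaleAbs(b,alpha=1.3,beta=20)
cv2.imwrite('pics/c2.png',b)
```

```text
(0, 0) [1.154 0.773 0.   ]
(256, 192) [ 0.562 -0.025  0.   ]
(247, 233) [ 0.449 -0.002  0.   ]
(500, 192) [ 0.571 -0.717  0.   ]
```

View pics/c1.png

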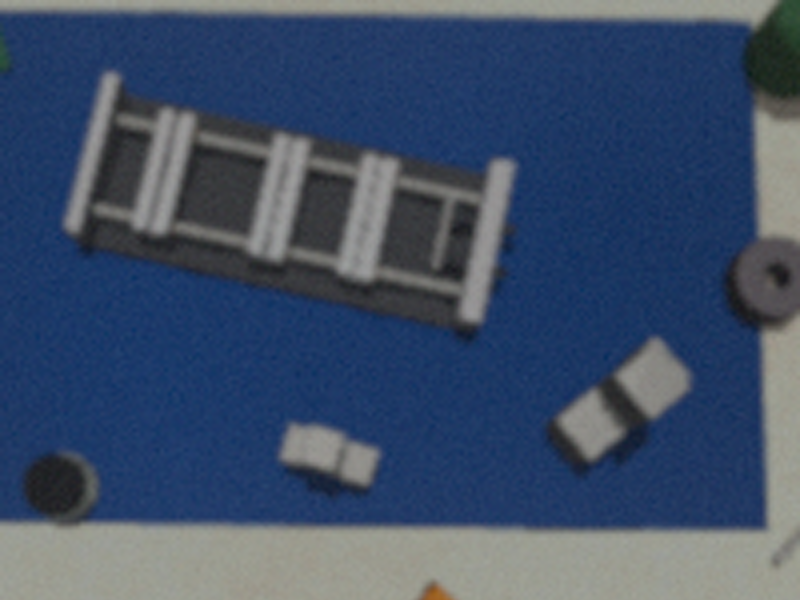

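View pics/c2.png

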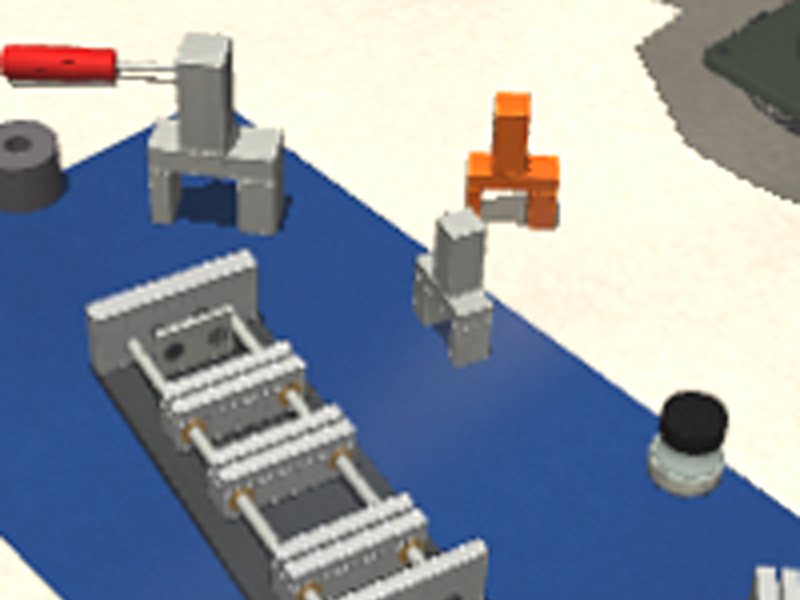

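View pics/wrist0.png

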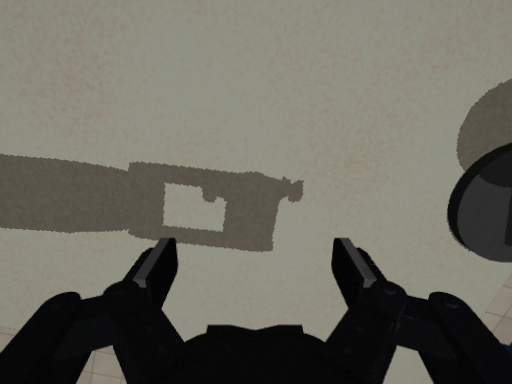

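The crops confirm it: the small grey gauge is at (247,233) in the top view. The larger grey one, at (320,220), is clearly bigger, and the orange one is left alone. The stop pad end of the rack is the right end in the top view. Next I'll take a coarse measurement.

Run:
```python
from h import *
import pickle
d=pickle.load(open('s0.pkl','rb'))
t=d['top']
c=lambda x,y:(165+(x-1.5)/4,120+(y-1.5)/4)
def R(p,z): return ray(t,c(*p),z)[:2]
ep=[R(p,.056) for p in [(490,160),(516,160),(484,325),(458,322)]]
fc=[R(p,.056) for p in [(104,72),(121,75),(83,235),(64,232)]]
print('ep',np.round(ep,4)); print('fc',np.round(fc,4))
E_=np.mean(ep,0);F=np.mean(fc,0); v=F-E_; print(np.linalg.norm(v),'yaw',np.arctan2(v[1],v[0])-np.pi/2)
for q in ([(490,160),(458,322)],[(516,160),(484,325)]):
  w=R(q[0],.056)-R(q[1],.056); print('yaw x',np.arctan2(w[1],w[0]))
g=t['image'][215:252,225:270]
hsv=cv2.cvtColor(g,cv2.COLOR_BGR2HSV); m=((hsv[...,1]<90)&(hsv[...,2]>90)).astype(np.uint8)
print(cv2.connectedComponentsWithStats(m)[2:])
cv2.imwrite('pics/g1.png',cv2.resize(g,None,fx=14,fy=14,interpolation=cv2.INTER_CUBIC))
```

```text
ep [[ 0.6411 -0.106 ]
 [ 0.6413 -0.1233]
 [ 0.5307 -0.1017]
 [ 0.5325 -0.0848]]
fc [[0.698  0.1517]
 [0.6961 0.1403]
 [0.5869 0.1612]
 [0.5888 0.1737]]
0.26662284020142146 yaw -0.2118319752312523
yaw x -0.19335261489278907
yaw x -0.1927733647714901
(array([[   0,    0,   45,   36, 1372],
       [  10,   11,   25,   15,  248],
       [   0,   36,   45,    1,   45]], dtype=int32), array([[21.9941691 , 17.48177843],
       [22.03225806, 17.60080645],
       [22.        , 36.        ]]))
```

View pics/g1.png

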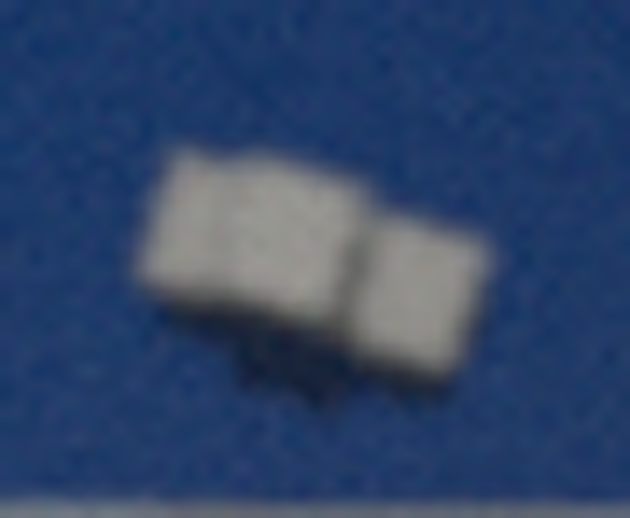

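Run:
```python
from h import *
import pickle
d=pickle.load(open('s0.pkl','rb'))
t=d['top']
def R(p,z): return ray(t,(225+(p[0]-6.5)/14,215+(p[1]-6.5)/14),z)[:2]
a=[R(p,.046) for p in [(178,150),(142,285),(490,240),(455,378)]]
L=(a[0]+a[1])/2;r=(a[2]+a[3])/2;v=L-r
print(L,r,np.linalg.norm(v),'yaw',np.arctan2(v[1],v[0])-np.pi/2, 'w',np.linalg.norm(a[0]-a[1]),np.linalg.norm(a[2]-a[3]))
u=v/np.linalg.norm(v); print('grip', r+u*0.034)
for q in ((0,1),(2,3)):
  w=a[q[0]]-a[q[1]];print(np.arctan2(w[1],w[0]))
b=[R(p,.096) for p in [(240,152),(370,195),(342,335),(205,300)]]; print('griptop',np.mean(b,0))
```

```text
[0.45415998 0.02638434] [ 0.43798005 -0.03162694] 0.0602254082817855 yaw -0.27199774465232784 w 0.025773257853974198 0.02620264981887681
grip [0.44711436 0.00112308]
-0.2437564510073975
-0.24053746619504776
griptop [0.44638053 0.00193725]
```

```bash
cat >> h.py <<'E'
def delta(target, yaw):
    """tool-frame displacement (cm, current axes) and rz deg to go to target TCP xyz & yaw, tool down; also tilt correction"""
    s=ctrl.get_state(); R=Ro.from_euler('xyz',s['tcp_rot'])
    p=R.inv().apply(np.array(target)-s['position'])*100
    r=(R.inv()*Ro.from_euler('xyz',[np.pi,0,yaw])).as_rotvec(degrees=True)
    print('t',round(s['t'],2),'pos',s['position'].round(4),'rpy',s['tcp_rot'].round(4),'d(cm)',p.round(2),'r(deg)',r.round(2),'F',s['wrist_force'].round(2),'T',s['wrist_torque'].round(2),'op',round(s['opening'],4))
E
python3 -m crank '[{"dx":-3.3,"dy":-3.1},{"dx":-3.3,"dy":-3.1},{"dx":-3.3,"dy":-3.1},{"dx":-3.3,"dy":-3.1},{"dx":-3.3,"dy":-3.1},{"dx":-3.3,"dy":-3.1},{"dx":-3.3,"dy":-3.1},{"dx":-3.3,"dy":-3.1},{"dx":-3.3,"dy":-3.1},{"dx":-3.3,"dy":-3.1},{"dx":-3.3,"dy":-3.1},{"dx":-3.3,"dy":-3.1}]'
python3 -c "
from h import *
delta([.447,.0015,.33],-1.571-.265)"
```

```text
t 0.15 pos [ 0.1593 -0.5522  0.4038] rpy [-3.1413e+00  1.8000e-03 -1.2900e+00] d(cm) [-45.21 -42.99   7.47] r(deg) [1.000e-02 1.100e-01 3.128e+01] F [ 0.04 -0.28 -0.54] T [ 0.03  0.03 -0.04] op 0.0854schema error: expected keys dx, dy, dz, rx, ry, rz
```

```bash
python3 -m crank '[{"dx":-3.3,"dy":-3.1,"dz":0,"rx":0,"ry":0,"rz":0},{"dx":-3.3,"dy":-3.1,"dz":0,"rx":0,"ry":0,"rz":0},{"dx":-3.3,"dy":-3.1,"dz":0,"rx":0,"ry":0,"rz":0},{"dx":-3.3,"dy":-3.1,"dz":0,"rx":0,"ry":0,"rz":0},{"dx":-3.3,"dy":-3.1,"dz":0,"rx":0,"ry":0,"rz":0},{"dx":-3.3,"dy":-3.1,"dz":0,"rx":0,"ry":0,"rz":0},{"dx":-3.3,"dy":-3.1,"dz":0,"rx":0,"ry":0,"rz":0},{"dx":-3.3,"dy":-3.1,"dz":0,"rx":0,"ry":0,"rz":0},{"dx":-3.3,"dy":-3.1,"dz":0,"rx":0,"ry":0,"rz":0},{"dx":-3.3,"dy":-3.1,"dz":0,"rx":0,"ry":0,"rz":0}]'
python3 -c "
from h import *
delta([.447,.0015,.33],-1.571-.265)"
```

```text
t: 1.15
position: [0.3697, -0.1391, 0.401]
tcp_rot: [-3.14, 0.004, -1.304]
wrist_force: [0.5, 0.1, -0.0]
opening: 0.0855
t 1.15 pos [ 0.3697 -0.1391  0.401 ] rpy [-3.1402  0.0037 -1.3037] d(cm) [-11.5  -11.16   7.16] r(deg) [-2.00e-02  2.30e-01  3.05e+01] F [ 0.48  0.07 -0.05] T [ 0.01 -0.01 -0.01] op 0.0855
```

```bash
python3 -m crank '[{"dx":-3.0,"dy":-2.9,"dz":1.5,"rx":0,"ry":0,"rz":0},{"dx":-3.0,"dy":-2.9,"dz":1.5,"rx":0,"ry":0,"rz":0},{"dx":-3.0,"dy":-2.9,"dz":1.5,"rx":0,"ry":0,"rz":0},{"dx":-2.2,"dy":-2.2,"dz":1.5,"rx":0,"ry":0,"rz":0},{"dx":0,"dy":0,"dz":0,"rx":0,"ry":0,"rz":8},{"dx":0,"dy":0,"dz":0,"rx":0,"ry":0,"rz":8},{"dx":0,"dy":0,"dz":0,"rx":0,"ry":0,"rz":8},{"dx":0,"dy":0,"dz":0,"rx":0,"ry":0,"rz":7},{"dx":0,"dy":0,"dz":0,"rx":0,"ry":0,"rz":0}]'
python3 -c "
from h import *
s=snap('wrist','w1.png')
delta([.447,.0015,.33],-1.571-.265)"
```

```text
t: 2.05
position: [0.4475, 0.0115, 0.3379]
tcp_rot: [3.14, 0.003, -1.852]
wrist_force: [-0.8, -0.2, 1.2]
opening: 0.0852
t 2.1 pos [0.4475 0.0114 0.3379] rpy [ 3.1403  0.0032 -1.8505] d(cm) [ 0.97 -0.23  0.79] r(deg) [ 0.07  0.18 -0.83] F [0.57 0.41 0.09] T [0.   0.05 0.03] op 0.0853
```

View pics/w1.png

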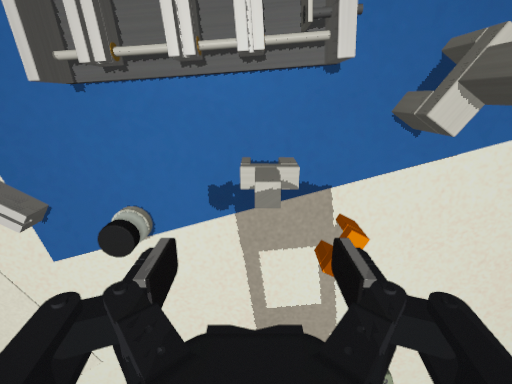

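Run:
```python
from h import *
import pickle
s=snap('wrist'); pickle.dump(s,open('w1.pkl','wb'))
im=s['image']
cv2.imwrite('pics/w1a.png',cv2.resize(im[145:220,210:330],None,fx=6,fy=6,interpolation=cv2.INTER_CUBIC))
cv2.imwrite('pics/w1b.png',cv2.resize(im[0:100,0:400],None,fx=2,fy=2,interpolation=cv2.INTER_CUBIC))
print(proj(s,[[.447,.0015,.096],[.447,.0015,.046]]))
```

```text
[[266.59887376 194.95980097]
 [264.63591718 177.67113139]]
```

View pics/w1a.png

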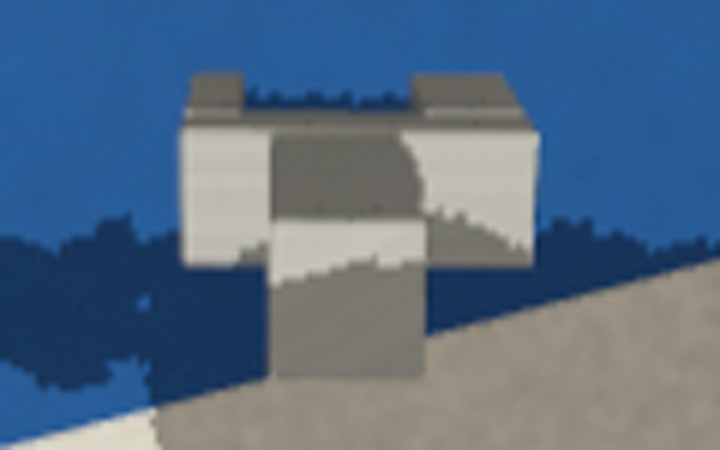

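View pics/w1b.png

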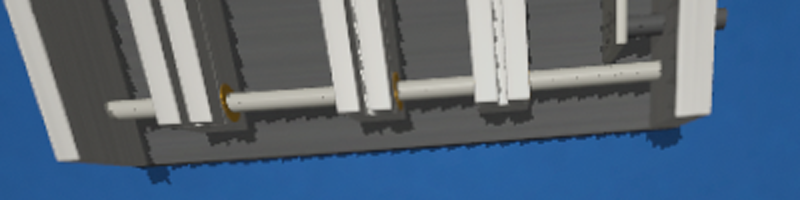

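Run:
```python
from h import *
import pickle
s=pickle.load(open('w1.pkl','rb'))
def R(p,z): return ray(s,(210+(p[0]-2.5)/6,145+(p[1]-2.5)/6),z)[:2]
b=np.array([R(p,.096) for p in [(270,218),(424,220),(425,377),(268,377)]]);print('top',b.mean(0))
a=np.array([R(p,.046) for p in [(180,130),(538,130),(535,268),(182,268)]])
L=(a[0]+a[3])/2;r=(a[1]+a[2])/2;v=L-r;u=v/np.linalg.norm(v)
print('br',r+.034*u,np.linalg.norm(v),'yaw',np.arctan2(v[1],v[0])-np.pi/2, np.linalg.norm(a[0]-a[3]))
def Q(p,z): return ray(s,((p[0]-.5)/2,(p[1]-.5)/2),z)[:2]
# near edges top z=.046 of holders (lower-end corners), z=.056 plates
for n,p,z in [('cheek',(57,160),.056),('cheekin',(80,160),.056),('h3L',(156,124),.046),('h3R',(213,124),.046),('h2L',(336,112),.046),('h2R',(393,110),.046),('h1L',(475,102),.046),('h1R',(528,102),.046),('epin',(676,115),.056),('epout',(711,115),.056)]:
  print(n,Q(p,z).round(4))
w=Q((711,115),.056)-Q((57,160),.056); print(np.linalg.norm(w),'rack yaw',np.arctan2(w[1],w[0])+np.pi/2)
delta([.447,.0015,.30],-1.571-.265)
```

```text
top [0.44724682 0.00076818]
br [0.44658239 0.00097602] 0.05972527559190247 yaw -0.27873884219559275 0.024226208152361924
cheek [0.5897 0.1723]
cheekin [0.5871 0.163 ]
h3L [0.5939 0.1308]
h3R [0.5873 0.107 ]
h2L [0.5773 0.0535]
h2R [0.5713 0.0293]
h1L [ 0.5645 -0.006 ]
h1R [ 0.5581 -0.0281]
epin [ 0.5348 -0.0858]
epout [ 0.5306 -0.0998]
0.2783434196053753 rack yaw -0.21363934379795513
t 2.15 pos [0.4475 0.0113 0.3381] rpy [ 3.1406  0.0032 -1.8501] d(cm) [ 0.97 -0.22  3.8 ] r(deg) [ 0.05  0.18 -0.81] F [0.26 0.25 0.15] T [-0.02  0.   -0.01] op 0.0856
```

```bash
python3 -m crank '[{"dx":1.0,"dy":-0.23,"dz":0,"rx":0,"ry":0,"rz":0},{"dx":0,"dy":0,"dz":3,"rx":0,"ry":0,"rz":0},{"dx":0,"dy":0,"dz":2,"rx":0,"ry":0,"rz":0},{"dx":0,"dy":0,"dz":0,"rx":0,"ry":0,"rz":0}]' 5.5 60
python3 -c "
from h import *
delta([.447,.001,.231],-1.571-.276)"
```

```text
t: 2.55
position: [0.4478, -0.0014, 0.2884]
tcp_rot: [-3.137, 0.002, -1.844]
wrist_force: [-0.1, -0.1, -0.4]
opening: 0.0555
t 2.55 pos [ 0.4478 -0.0014  0.2884] rpy [-3.1374e+00  2.4000e-03 -1.8440e+00] d(cm) [-0.19  0.17  5.74] r(deg) [-0.24  0.14  0.17] F [-0.12 -0.15 -0.41] T [ 0.03 -0.01 -0.  ] op 0.0555
```

```bash
python3 -m crank '[{"dx":-0.2,"dy":0.15,"dz":2,"rx":0,"ry":0,"rz":0},{"dx":0,"dy":0,"dz":2,"rx":0,"ry":0,"rz":0},{"dx":0,"dy":0,"dz":1.5,"rx":0,"ry":0,"rz":0},{"dx":0,"dy":0,"dz":0,"rx":0,"ry":0,"rz":0}]'
python3 -c "
from h import *
snap('wrist','w2.png')
delta([.447,.001,.231],-1.571-.276)"
```

```text
t: 2.95
position: [0.4492, -0.0015, 0.2355]
tcp_rot: [-3.132, 0.002, -1.842]
wrist_force: [-0.2, 0.2, 0.7]
opening: 0.0549
t 3.0 pos [ 0.4499 -0.0016  0.2366] rpy [-3.1294e+00  2.1000e-03 -1.8418e+00] d(cm) [-0.17  0.36  0.55] r(deg) [-0.7   0.12  0.3 ] F [0.1  0.23 0.58] T [0.02 0.05 0.02] op 0.0551
```

View pics/w2.png

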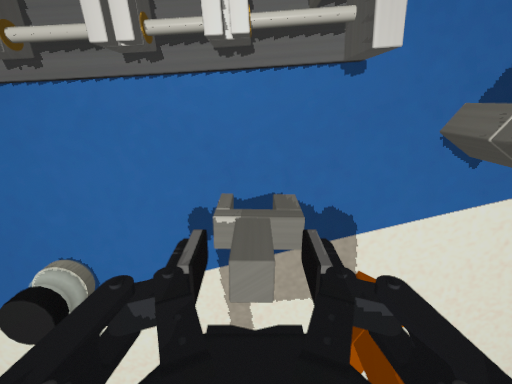

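```bash
python3 -m crank '[{"dx":-0.17,"dy":0.36,"dz":0.4,"rx":-0.7,"ry":0.1,"rz":0},{"dx":0,"dy":0,"dz":0,"rx":0,"ry":0,"rz":0}]'
python3 -c "
from h import *
delta([.447,.001,.231],-1.571-.276)"
```

```text
t: 3.2
position: [0.448, 0.0006, 0.2346]
tcp_rot: [-3.139, 0.0, -1.842]
wrist_force: [0.2, 0.5, 0.0]
opening: 0.0548
t 3.2 pos [0.448  0.0006 0.2346] rpy [-3.1387e+00  5.0000e-04 -1.8417e+00] d(cm) [-0.02  0.1   0.36] r(deg) [-0.17  0.03  0.31] F [0.2  0.48 0.02] T [ 0.03 -0.03 -0.04] op 0.0548
```

```bash
python3 -m crank '[{"dx":0,"dy":0.1,"dz":0.3,"rx":-0.2,"ry":0,"rz":0.3},{"dx":0,"dy":0,"dz":0,"rx":0,"ry":0,"rz":0},{"dx":0,"dy":0,"dz":0,"rx":0,"ry":0,"rz":0},{"dx":0,"dy":0,"dz":0,"rx":0,"ry":0,"rz":0},{"dx":0,"dy":0,"dz":0,"rx":0,"ry":0,"rz":0},{"dx":0,"dy":0,"dz":0,"rx":0,"ry":0,"rz":0}]' 1.5 80
python3 -c "
from h import *
delta([.447,.001,.231],-1.571-.276)"
```

```text
t: 3.8
position: [0.448, 0.0007, 0.2335]
tcp_rot: [-3.137, 0.001, -1.847]
wrist_force: [0.3, 0.7, -0.7]
opening: 0.0211
t 3.8 pos [0.448  0.0007 0.2335] rpy [-3.1375e+00  8.0000e-04 -1.8465e+00] d(cm) [0.   0.11 0.25] r(deg) [-0.24  0.04  0.03] F [ 0.32  0.75 -0.71] T [-0.06 -0.    0.  ] op 0.0211
```

```bash
cat >> h.py <<'E'
YAW=-0.213; O=np.array([0.614,0.0246]); ex=np.array([np.cos(YAW),np.sin(YAW)]); ey=np.array([-np.sin(YAW),np.cos(YAW)])
def st(xr=0,yr=None,feet=None,yaw=YAW-np.pi/2):
    """gauge pose in rack frame, mm; tool-axis delta to wanted"""
    s=ctrl.get_state(); R=Ro.from_euler('xyz',s['tcp_rot'])
    g=s['position']+R.apply([0,0,.1625]); d=g[:2]-O
    x,y,f=d@ex,d@ey,g[2]-.071
    F=s['wrist_force']
    rr=(R.inv()*Ro.from_euler('xyz',[np.pi,0,yaw])).as_rotvec(degrees=True)
    print('t %.2f gauge x %.1f y %.2f feet %.1f mm | Fx %.2f Fy %.2f Fz %.2f T'%(s['t'],x*1e3,y*1e3,f*1e3,F[:2]@ex,F[:2]@ey,F[2]),s['wrist_torque'].round(2),'rot needed',rr.round(2),'op %.4f'%s['opening'])
    if yr is not None:
        w=np.r_[O+xr*ex+yr*ey,feet+.071]
        p=w-np.array(Ro.from_euler('xyz',[np.pi,0,yaw]).apply([0,0,.1625]))
        print('tcp delta cm',(R.inv().apply(p-s['position'])*100).round(2))
E
python3 -m crank '[{"dx":0,"dy":0,"dz":-1,"rx":0,"ry":0,"rz":0},{"dx":0,"dy":0,"dz":-2.5,"rx":0,"ry":0,"rz":0},{"dx":0,"dy":0,"dz":-3,"rx":0,"ry":0,"rz":0},{"dx":0,"dy":0,"dz":-3,"rx":0,"ry":0,"rz":0},{"dx":0,"dy":0,"dz":-1,"rx":0,"ry":0,"rz":0},{"dx":0,"dy":0,"dz":0,"rx":0,"ry":0,"rz":-3.6},{"dx":0,"dy":0,"dz":0,"rx":0,"ry":0,"rz":0}]'
python3 -c "
from h import *
st(0,-.052,.09)"
```

```text
t: 4.5
position: [0.4446, 0.0014, 0.3404]
tcp_rot: [3.135, 0.001, -1.782]
wrist_force: [-0.5, -0.8, -3.5]
opening: 0.0214
t 4.50 gauge x -161.8 y -58.34 feet 106.9 mm | Fx -0.29 Fy -0.86 Fz -3.46 T [ 0.02 -0.02 -0.02] rot needed [0.4  0.04 0.1 ] op 0.0214
tcp delta cm [ -0.61 -16.08   1.58]
```

```bash
python3 -m crank '[{"dx":-0.15,"dy":-3.5,"dz":0,"rx":0.4,"ry":0,"rz":0},{"dx":-0.15,"dy":-4,"dz":0,"rx":0,"ry":0,"rz":0},{"dx":-0.15,"dy":-4,"dz":0,"rx":0,"ry":0,"rz":0},{"dx":-0.15,"dy":-3,"dz":0,"rx":0,"ry":0,"rz":0},{"dx":0,"dy":-1.4,"dz":0,"rx":0,"ry":0,"rz":0},{"dx":0,"dy":0,"dz":0,"rx":0,"ry":0,"rz":0},{"dx":0,"dy":0,"dz":0,"rx":0,"ry":0,"rz":0}]'
python3 -c "
from h import *
import pickle
st(0,-.052,.07)
d={n:snap(n,n+'3.png') for n in ['wrist','scene','top']}; pickle.dump(d,open('s3.pkl','wb'))
st(0,-.052,.07)"
```

```text
t: 5.2
position: [0.6013, -0.0262, 0.3268]
tcp_rot: [3.119, 0.0, -1.791]
wrist_force: [0.3, 0.7, -3.8]
opening: 0.0209
t 5.20 gauge x -5.4 y -52.25 feet 93.3 mm | Fx 0.12 Fy 0.76 Fz -3.82 T [ 0.04 -0.02  0.01] rot needed [ 1.31  0.01 -0.4 ] op 0.0209
tcp delta cm [-0.03 -0.22  2.32]
t 5.35 gauge x -5.6 y -52.17 feet 94.2 mm | Fx 0.08 Fy 0.14 Fz -3.07 T [ 0.06 -0.07 -0.  ] rot needed [ 1.22  0.01 -0.37] op 0.0209
tcp delta cm [-0.02 -0.27  2.41]
```

View pics/wrist3.png

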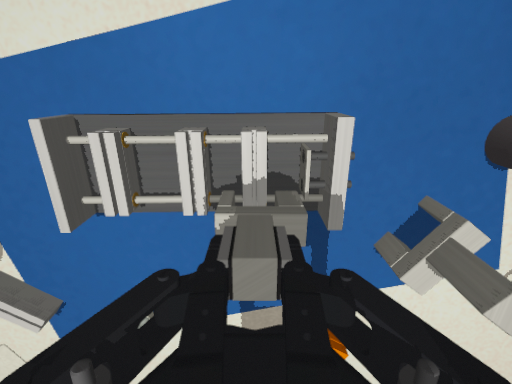

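View pics/scene3.png

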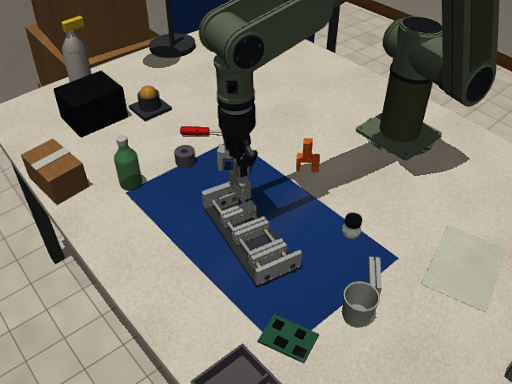

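Run:
```python
from h import *
import pickle
s=pickle.load(open('s3.pkl','rb'))['wrist']
cv2.imwrite('pics/w3a.png',cv2.resize(s['image'][100:240,30:230],None,fx=4,fy=4,interpolation=cv2.INTER_CUBIC))
cv2.imwrite('pics/w3b.png',cv2.resize(s['image'][100:240,170:370],None,fx=4,fy=4,interpolation=cv2.INTER_CUBIC))
```

```text
(no output)
```

View pics/w3a.png

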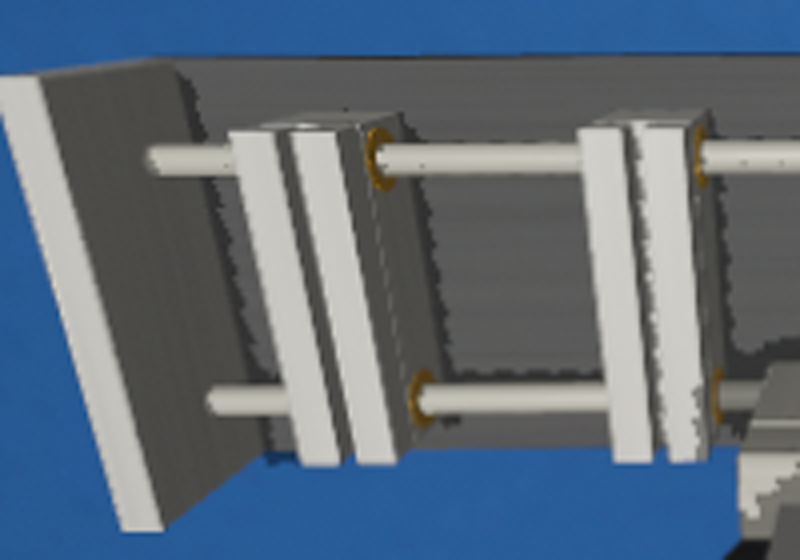

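View pics/w3b.png

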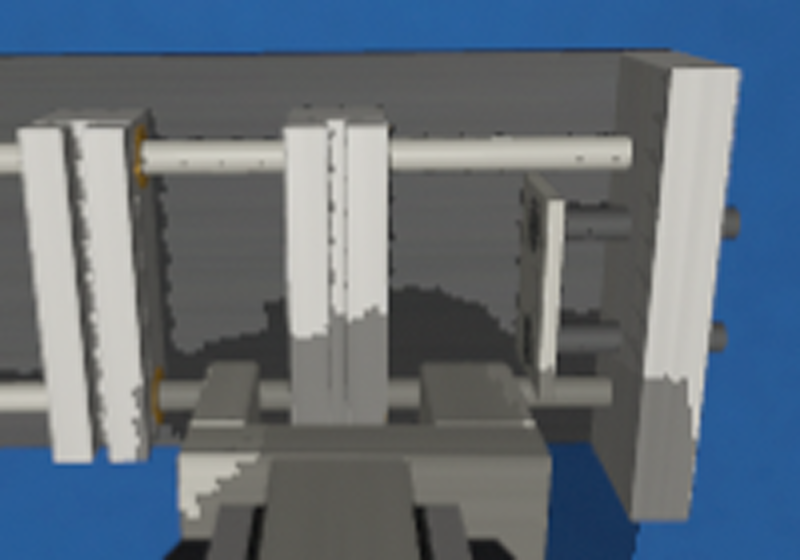

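Run:
```python
from h import *
import pickle
s=pickle.load(open('s3.pkl','rb'))['wrist']
def rk(p,z,ox):
    X=ray(s,(ox+(p[0]-1.5)/4,100+(p[1]-1.5)/4),z)[:2]-O
    return (np.array([X@ex,X@ey])*1e3).round(1)
A=30;B=170
for n,p,z,o in [('cheek out far',(0,78),.056,A),('cheek out near',(125,531),.056,A),('cheek in far',(42,75),.056,A),('cheek in near',(163,530),.056,A),
 ('h3 L far',(230,132),.046,A),('h3 L near',(303,466),.046,A),('h3 R far',(335,132),.046,A),('h3 R near',(396,464),.046,A),
 ('h2 L far',(580,128),.046,A),('h2 L near',(615,463),.046,A),('h2 R far',(686,126),.046,A),('h2 R near',(707,460),.046,A),
 ('h1 L far',(285,128),.046,B),('h1 R far',(387,124),.046,B),('h1 L 415',(293,415),.046,B),('h1R 415',(387,415),.046,B),
 ('pad L far',(547,200),.051,B),('pad L near',(540,370),.051,B),('padL near46',(540,370),.046,B),
 ('ep in far',(670,68),.056,B),('ep in near',(632,519),.056,B),('ep out far',(739,68),.056,B),('ep out near',(690,521),.056,B)]:
  print(n,rk(p,z,o))
```

```text
cheek out far [ 54.5 137.6]
cheek out near [-54.3 138.7]
cheek in far [ 55.2 128.7]
cheek in near [-54.1 129.4]
h3 L far [41.7 98.3]
h3 L near [-41.9  98.2]
h3 R far [41.6 74.9]
h3 R near [-41.5  74.9]
h2 L far [42.3 19.6]
h2 L near [-41.7  19.8]
h2 R far [42.7 -4.5]
h2 R near [-41.1  -3.6]
h1 L far [ 42.  -40.5]
h1 R far [ 42.7 -63.7]
h1 L 415 [-29.  -40.8]
h1R 415 [-29.1 -64.3]
pad L far [  26.  -100.1]
pad L near [ -15.4 -100.8]
padL near46 [ -17.3 -101.8]
ep in far [  55.4 -123.6]
ep in near [ -53.2 -124.7]
ep out far [  55.3 -138.3]
ep out near [ -53.8 -139.1]
```

```bash
python3 -m crank '[{"dx":0,"dy":-0.27,"dz":0,"rx":1.2,"ry":0,"rz":-0.4},{"dx":0,"dy":0,"dz":2,"rx":0,"ry":0,"rz":0},{"dx":0,"dy":0,"dz":1.5,"rx":0,"ry":0,"rz":0},{"dx":0,"dy":0,"dz":0,"rx":0,"ry":0,"rz":0}]'
python3 -c "
from h import *
st(0,-.052,.02)"
```

```text
t: 5.75
position: [0.6022, -0.0259, 0.294]
tcp_rot: [-3.135, 0.0, -1.782]
wrist_force: [-1.4, -0.0, -3.5]
opening: 0.0207
t 5.75 gauge x 0.1 y -51.83 feet 60.5 mm | Fx -1.36 Fy -0.30 Fz -3.51 T [-0.    0.06 -0.02] rot needed [-0.36  0.02  0.1 ] op 0.0207
tcp delta cm [ 0.01 -0.06  4.05]
```

```bash
python3 -m crank '[{"dx":0.04,"dy":-0.06,"dz":1,"rx":-0.4,"ry":0,"rz":0},{"dx":0,"dy":0,"dz":0.8,"rx":0,"ry":0,"rz":0},{"dx":0,"dy":0,"dz":0,"rx":0,"ry":0,"rz":0}]'
python3 -c "
from h import *
st(0,-.0523,.02)"
```

```text
t: 6.05
position: [0.6028, -0.0264, 0.2767]
tcp_rot: [-3.139, 0.0, -1.782]
wrist_force: [-0.0, -0.1, -2.8]
opening: 0.0213
t 6.05 gauge x 0.2 y -52.11 feet 43.2 mm | Fx -0.01 Fy -0.10 Fz -2.85 T [0.01 0.04 0.01] rot needed [-0.12  0.02  0.12] op 0.0213
tcp delta cm [ 0.01 -0.01  2.32]
```

```bash
python3 -m crank '[{"dx":0,"dy":0,"dz":1,"rx":0,"ry":0,"rz":0.1},{"dx":0,"dy":0,"dz":1,"rx":0,"ry":0,"rz":0},{"dx":0,"dy":0,"dz":0.2,"rx":0,"ry":0,"rz":0},{"dx":0,"dy":0,"dz":0,"rx":0,"ry":0,"rz":0}]'
python3 -c "
from h import *
st(0,-.0523,.02)
snap('wrist','w4.png')"
```

```text
t: 6.45
position: [0.6033, -0.0265, 0.2534]
tcp_rot: [-3.138, 0.0, -1.784]
wrist_force: [-0.2, 0.5, -2.8]
opening: 0.0212
t 6.45 gauge x 0.9 y -52.11 feet 19.9 mm | Fx -0.29 Fy 0.47 Fz -2.81 T [-0.04 -0.01 -0.03] rot needed [-0.2   0.02  0.02] op 0.0212
tcp delta cm [ 0.01  0.03 -0.01]
```

View pics/w4.png

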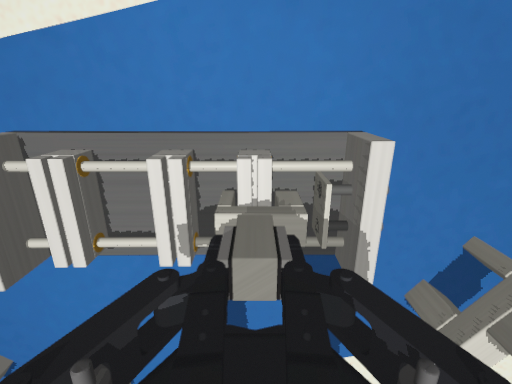

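```bash
python3 -m crank '[{"dx":0.2,"dy":0,"dz":0,"rx":0,"ry":0,"rz":0},{"dx":0.2,"dy":0,"dz":0,"rx":0,"ry":0,"rz":0},{"dx":0.2,"dy":0,"dz":0,"rx":0,"ry":0,"rz":0}]'
python3 -c "
from h import *
st(0,-.0523,.02)"
python3 -m crank '[{"dx":0.2,"dy":0,"dz":0,"rx":0,"ry":0,"rz":0},{"dx":0.2,"dy":0,"dz":0,"rx":0,"ry":0,"rz":0}]'
python3 -c "
from h import *
st(0,-.0523,.02)"
```

```text
t: 6.8
position: [0.6023, -0.0316, 0.2538]
tcp_rot: [-3.137, 0.003, -1.784]
wrist_force: [1.1, 5.1, -5.0]
opening: 0.0211
t 6.80 gauge x 1.2 y -56.85 feet 20.3 mm | Fx 0.02 Fy 5.18 Fz -5.02 T [ 0.9  -0.28  0.09] rot needed [-0.25  0.2   0.01] op 0.0211
tcp delta cm [-0.51  0.04  0.03]
t: 7.0
position: [0.6016, -0.0344, 0.2537]
tcp_rot: [-3.137, 0.007, -1.784]
wrist_force: [-0.2, 5.3, -4.1]
opening: 0.0215
t 7.00 gauge x 1.1 y -59.16 feet 20.2 mm | Fx -1.29 Fy 5.16 Fz -4.11 T [ 0.87 -0.25  0.03] rot needed [-0.28  0.41 -0.  ] op 0.0215
tcp delta cm [-0.8   0.04  0.03]
```

```bash
python3 -m crank '[{"dx":0.16,"dy":0.02,"dz":0,"rx":-0.1,"ry":0.3,"rz":0},{"dx":0.16,"dy":0,"dz":0,"rx":0,"ry":0.2,"rz":0},{"dx":0.16,"dy":0,"dz":0,"rx":0,"ry":0.2,"rz":0}]'
python3 -c "
from h import *
st(0,-.0523,.02)"
python3 -m crank '[{"dx":0.14,"dy":0,"dz":0,"rx":0,"ry":0.2,"rz":0},{"dx":0.14,"dy":0,"dz":0,"rx":0,"ry":0.2,"rz":0}]'
python3 -c "
from h import *
st(0,-.0523,.02)"
```

```text
t: 7.3
position: [0.6007, -0.0387, 0.2539]
tcp_rot: [-3.137, -0.004, -1.784]
wrist_force: [1.3, 4.1, -4.6]
opening: 0.0211
t 7.30 gauge x 1.1 y -65.32 feet 20.4 mm | Fx 0.41 Fy 4.31 Fz -4.56 T [ 1.01 -0.32 -0.03] rot needed [-0.26 -0.22 -0.  ] op 0.0211
tcp delta cm [-1.24  0.04  0.04]
t: 7.5
position: [0.6003, -0.0401, 0.2541]
tcp_rot: [-3.137, -0.005, -1.785]
wrist_force: [3.0, 11.5, -4.8]
opening: 0.021
t 7.50 gauge x 1.1 y -66.96 feet 20.6 mm | Fx 0.46 Fy 11.83 Fz -4.75 T [ 2.49 -0.7   0.15] rot needed [-0.27 -0.31 -0.08] op 0.0210
tcp delta cm [-1.38  0.03  0.05]
```

```bash
python3 -m crank '[{"dx":0.07,"dy":0,"dz":0,"rx":-0.1,"ry":-0.3,"rz":0},{"dx":0.07,"dy":0,"dz":0,"rx":0,"ry":0,"rz":0}]'
python3 -c "
from h import *
st(0,-.0523,.02)"
```

```text
t: 7.7
position: [0.6002, -0.0411, 0.2544]
tcp_rot: [-3.138, 0.0, -1.785]
wrist_force: [1.5, 6.9, -4.2]
opening: 0.0211
t 7.70 gauge x 0.9 y -67.06 feet 20.9 mm | Fx 0.04 Fy 7.05 Fz -4.24 T [ 1.48 -0.35  0.06] rot needed [-0.2   0.03 -0.05] op 0.0211
tcp delta cm [-1.48  0.04  0.09]
```

```bash
python3 -m crank '[{"dx":0.08,"dy":0.02,"dz":0.03,"rx":0,"ry":0,"rz":0},{"dx":0.08,"dy":0,"dz":0.03,"rx":0,"ry":0,"rz":0},{"dx":0.08,"dy":0,"dz":0,"rx":0,"ry":0,"rz":0}]'
python3 -c "
from h import *
st(0,-.0523,.02)"
python3 -m crank '[{"dx":0.07,"dy":0,"dz":0.03,"rx":0,"ry":0,"rz":0},{"dx":0.07,"dy":0,"dz":0.02,"rx":0,"ry":0,"rz":0},{"dx":0.07,"dy":0,"dz":0,"rx":0,"ry":0,"rz":0}]'
python3 -c "
from h import *
st(0,-.0523,.02)"
```

```text
t: 8.0
position: [0.5998, -0.042, 0.2546]
tcp_rot: [-3.138, 0.005, -1.785]
wrist_force: [1.6, 7.0, -5.3]
opening: 0.0209
t 8.00 gauge x 0.9 y -67.28 feet 21.1 mm | Fx 0.11 Fy 7.19 Fz -5.28 T [ 1.28 -0.51  0.1 ] rot needed [-0.23  0.3  -0.08] op 0.0209
tcp delta cm [-1.58  0.03  0.11]
t: 8.3
position: [0.5996, -0.0428, 0.2547]
tcp_rot: [-3.137, 0.009, -1.785]
wrist_force: [2.7, 6.1, -5.6]
opening: 0.0211
t 8.30 gauge x 0.9 y -67.47 feet 21.2 mm | Fx 1.32 Fy 6.53 Fz -5.60 T [ 1.33 -0.52  0.03] rot needed [-0.24  0.52 -0.09] op 0.0211
tcp delta cm [-1.66  0.02  0.13]
```

```bash
python3 -m crank '[{"dx":-0.4,"dy":0,"dz":0,"rx":0,"ry":0,"rz":0},{"dx":-0.2,"dy":0,"dz":0,"rx":-0.2,"ry":0.5,"rz":-0.1},{"dx":0,"dy":0,"dz":0,"rx":0,"ry":0,"rz":0}]'
python3 -c "
from h import *
st(0,-.0630,.02)"
```

```text
t: 8.6
position: [0.6006, -0.0392, 0.2554]
tcp_rot: [-3.141, -0.007, -1.783]
wrist_force: [0.5, 1.1, -4.2]
opening: 0.0209
t 8.60 gauge x 0.4 y -66.34 feet 21.9 mm | Fx 0.22 Fy 1.17 Fz -4.16 T [ 0.39 -0.02  0.06] rot needed [-0.01 -0.42  0.04] op 0.0209
tcp delta cm [-0.22  0.04  0.19]
```

```bash
python3 -m crank '[{"dx":-0.22,"dy":0.04,"dz":0,"rx":0,"ry":-0.42,"rz":0},{"dx":0,"dy":0,"dz":0,"rx":0,"ry":0,"rz":0}]'
python3 -c "
from h import *
st(0,-.0630,.02)
snap('wrist','w5.png')"
```

```text
t: 8.8
position: [0.6006, -0.0377, 0.2556]
tcp_rot: [-3.141, -0.001, -1.783]
wrist_force: [-0.5, 0.4, -3.2]
opening: 0.0213
t 8.80 gauge x 0.2 y -63.93 feet 22.1 mm | Fx -0.56 Fy 0.30 Fz -3.19 T [0.05 0.03 0.05] rot needed [-0.02 -0.08  0.02] op 0.0213
tcp delta cm [-0.07  0.01  0.21]
```

View pics/w5.png

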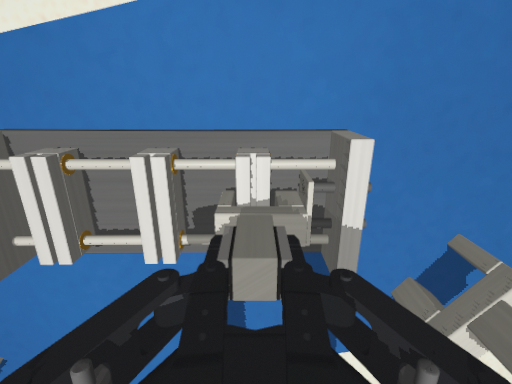

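```bash
python3 -m crank '[{"dx":0,"dy":0,"dz":-1,"rx":0,"ry":0,"rz":0},{"dx":0,"dy":0,"dz":-1.5,"rx":0,"ry":0,"rz":0},{"dx":0,"dy":0,"dz":-1.5,"rx":0,"ry":0,"rz":0},{"dx":0,"dy":0,"dz":0,"rx":0,"ry":0,"rz":0},{"dx":-2,"dy":0,"dz":0,"rx":0,"ry":0,"rz":0},{"dx":-2.5,"dy":0,"dz":0,"rx":0,"ry":0,"rz":0},{"dx":-2,"dy":0,"dz":0,"rx":0,"ry":0,"rz":0},{"dx":-0.7,"dy":0,"dz":0,"rx":0,"ry":0,"rz":0},{"dx":0,"dy":0,"dz":0,"rx":0,"ry":0,"rz":0}]'
python3 -c "
from h import *
import pickle
st(0,.008,.02)
s=snap('wrist','w6.png');pickle.dump(s,open('w6.pkl','wb'))
cv2.imwrite('pics/w6b.png',cv2.resize(s['image'][100:240,190:390],None,fx=4,fy=4,interpolation=cv2.INTER_CUBIC))"
```

```text
t: 9.75
position: [0.6172, 0.0328, 0.303]
tcp_rot: [-3.134, -0.003, -1.786]
wrist_force: [0.5, -0.5, -3.4]
opening: 0.021
t 9.75 gauge x 2.6 y 8.15 feet 69.5 mm | Fx 0.57 Fy -0.34 Fz -3.38 T [ 0.   -0.   -0.01] rot needed [-0.42 -0.2  -0.11] op 0.0210
tcp delta cm [0.05 0.17 4.95]
```

View pics/w6.png

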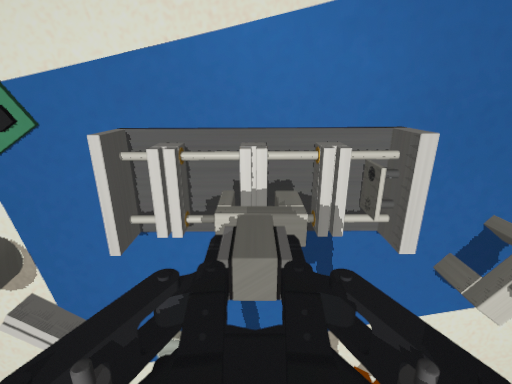

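View pics/w6b.png

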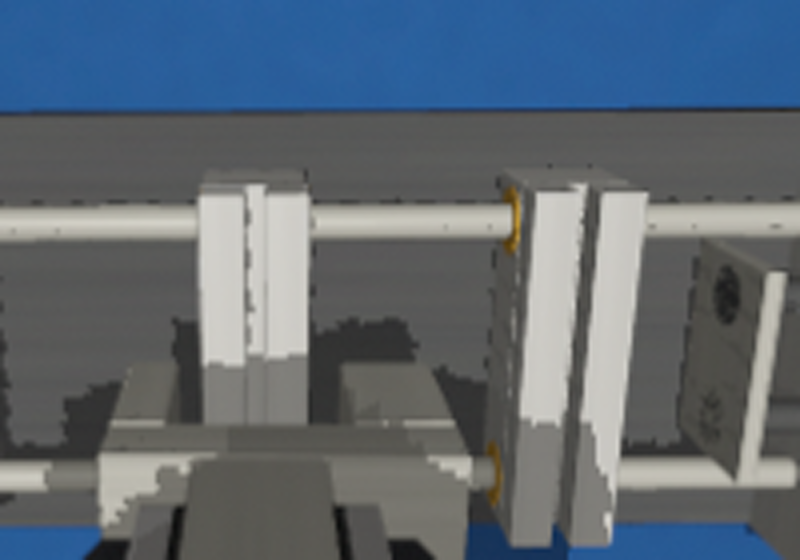

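Run:
```python
from h import *
import pickle
s=pickle.load(open('w6.pkl','rb'))
def rk(p,z,ox=190):
    X=ray(s,(ox+(p[0]-1.5)/4,100+(p[1]-1.5)/4),z)[:2]-O
    return (np.array([X@ex,X@ey])*1e3).round(1)
for n,p,z in [('h2L',(199,193),.046),('h2R',(308,193),.046),('h1L far',(525,192),.046),('h1R far',(647,192),.046),('h1L near',(513,545),.046),('h1R near',(610,545),.046),('padtop L far',(766,272),.051),('pad L near',(737,480),.051)]: print(n,rk(p,z))
```

```text
h2L [42.5 20.2]
h2R [42.4 -2.8]
h1L far [ 42.4 -48.5]
h1R far [ 42.3 -74.1]
h1L near [-40.7 -51.8]
h1R near [-40.8 -74.5]
padtop L far [ 26.2 -99.1]
pad L near [-21.8 -99.4]
```

```bash
python3 -m crank '[{"dx":0.05,"dy":0.17,"dz":0.5,"rx":-0.4,"ry":-0.2,"rz":-0.1},{"dx":0,"dy":0,"dz":1,"rx":0,"ry":0,"rz":0},{"dx":0,"dy":0,"dz":0,"rx":0,"ry":0,"rz":0}]'
python3 -c "
from h import *
st(0,.0083,.02)"
```

```text
t: 10.1
position: [0.6147, 0.0299, 0.2864]
tcp_rot: [3.14, -0.001, -1.787]
wrist_force: [-0.1, -1.0, -3.7]
opening: 0.021
t 10.10 gauge x -0.7 y 5.13 feet 52.9 mm | Fx 0.06 Fy -0.97 Fz -3.70 T [-0.01  0.    0.01] rot needed [ 0.07 -0.07 -0.16] op 0.0210
tcp delta cm [-0.3  -0.05  3.29]
```

```bash
python3 -m crank '[{"dx":-0.3,"dy":-0.05,"dz":0,"rx":0,"ry":0,"rz":-0.15},{"dx":0,"dy":0,"dz":0,"rx":0,"ry":0,"rz":0}]'
python3 -c "
from h import *
st(0,.0083,.02)"
```

```text
t: 10.3
position: [0.6155, 0.0318, 0.2853]
tcp_rot: [3.138, -0.002, -1.785]
wrist_force: [-0.2, -0.2, -2.8]
opening: 0.0212
t 10.30 gauge x -0.6 y 7.12 feet 51.8 mm | Fx -0.14 Fy -0.20 Fz -2.75 T [ 0.05 -0.   -0.  ] rot needed [ 0.18 -0.09 -0.09] op 0.0212
tcp delta cm [-0.1  -0.02  3.18]
```

```bash
python3 -m crank '[{"dx":-0.1,"dy":0,"dz":0.5,"rx":0.2,"ry":-0.1,"rz":-0.1},{"dx":0,"dy":0,"dz":0.7,"rx":0,"ry":0,"rz":0},{"dx":0,"dy":0,"dz":0,"rx":0,"ry":0,"rz":0}]'
python3 -c "
from h import *
st(0,.0083,.02)"
```

```text
t: 10.6
position: [0.6159, 0.0327, 0.2726]
tcp_rot: [-3.14, 0.0, -1.784]
wrist_force: [-0.3, 0.9, -3.3]
opening: 0.0206
t 10.60 gauge x 0.4 y 8.33 feet 39.1 mm | Fx -0.45 Fy 0.82 Fz -3.31 T [ 0.1  -0.01  0.01] rot needed [-0.08  0.02  0.  ] op 0.0206
tcp delta cm [-0.    0.02  1.91]
```

```bash
python3 -m crank '[{"dx":0,"dy":0,"dz":0.9,"rx":0,"ry":0,"rz":0},{"dx":0,"dy":0,"dz":0.8,"rx":0,"ry":0,"rz":0},{"dx":0,"dy":0,"dz":0.2,"rx":0,"ry":0,"rz":0},{"dx":0,"dy":0,"dz":0,"rx":0,"ry":0,"rz":0},{"dx":0.2,"dy":0,"dz":0,"rx":0,"ry":0,"rz":0},{"dx":0.2,"dy":0,"dz":0,"rx":0,"ry":0,"rz":0},{"dx":0.25,"dy":0,"dz":0,"rx":0,"ry":0.05,"rz":0},{"dx":0.25,"dy":0,"dz":0,"rx":0,"ry":0.08,"rz":0},{"dx":0.25,"dy":0,"dz":0,"rx":0,"ry":0.08,"rz":0}]'
python3 -c "
from h import *
st(0,-.0172,.02)"
```

```text
t: 11.5
position: [0.6135, 0.0234, 0.2511]
tcp_rot: [-3.141, 0.003, -1.784]
wrist_force: [1.4, 4.5, -5.3]
opening: 0.0209
t 11.50 gauge x -0.0 y -0.72 feet 17.6 mm | Fx 0.40 Fy 4.73 Fz -5.28 T [ 0.97 -0.34  0.07] rot needed [-0.06  0.19  0.01] op 0.0209
tcp delta cm [ 1.59 -0.02 -0.25]
```

```bash
python3 -m crank '[{"dx":0.25,"dy":0,"dz":-0.1,"rx":0,"ry":0.15,"rz":0},{"dx":0.25,"dy":0,"dz":-0.1,"rx":0,"ry":0.1,"rz":0},{"dx":0.25,"dy":0,"dz":-0.05,"rx":0,"ry":0.1,"rz":0},{"dx":0.25,"dy":0,"dz":0,"rx":0,"ry":0.1,"rz":0},{"dx":0.2,"dy":0,"dz":0,"rx":0,"ry":0.08,"rz":0}]'
python3 -c "
from h import *
st(0,-.0172,.02)"
```

```text
t: 12.0
position: [0.6106, 0.0116, 0.2536]
tcp_rot: [-3.141, -0.005, -1.784]
wrist_force: [1.4, 3.8, -6.2]
opening: 0.0209
t 12.00 gauge x -0.4 y -14.19 feet 20.1 mm | Fx 0.56 Fy 4.05 Fz -6.23 T [ 1.   -0.35  0.07] rot needed [-0.04 -0.26  0.01] op 0.0209
tcp delta cm [ 0.37 -0.05  0.01]
```

```bash
python3 -m crank '[{"dx":0.13,"dy":0.02,"dz":0,"rx":0,"ry":-0.1,"rz":0},{"dx":0.13,"dy":0,"dz":0,"rx":0,"ry":-0.05,"rz":0}]'
python3 -c "
from h import *
st(0,-.0172,.02)"
```

```text
t: 12.2
position: [0.6099, 0.0086, 0.2536]
tcp_rot: [-3.141, -0.002, -1.784]
wrist_force: [1.7, 4.9, -5.3]
opening: 0.0212
t 12.20 gauge x -0.4 y -16.80 feet 20.1 mm | Fx 0.64 Fy 5.20 Fz -5.26 T [ 0.97 -0.29  0.03] rot needed [-0.06 -0.1  -0.01] op 0.0212
tcp delta cm [ 0.07 -0.06  0.01]
```

Close to butting. I'll use very small pulls from here.

```bash
python3 -m crank '[{"dx":0.06,"dy":0.0,"dz":0,"rx":0,"ry":0,"rz":0}]'
python3 -c "
from h import *
st(0,-.0172,.02)"
python3 -m crank '[{"dx":0.06,"dy":0.0,"dz":0,"rx":0,"ry":0,"rz":0}]'
python3 -c "
from h import *
st(0,-.0172,.02)"
```

```text
t: 12.3
position: [0.6098, 0.0082, 0.2537]
tcp_rot: [-3.14, -0.0, -1.784]
wrist_force: [2.4, 6.5, -5.9]
opening: 0.0209
t 12.30 gauge x -0.5 y -17.01 feet 20.2 mm | Fx 0.96 Fy 6.86 Fz -5.87 T [ 1.43 -0.42  0.09] rot needed [-0.06 -0.03 -0.03] op 0.0209
tcp delta cm [ 0.03 -0.06  0.02]
t: 12.4
position: [0.6097, 0.0079, 0.2537]
tcp_rot: [-3.14, 0.001, -1.784]
wrist_force: [2.3, 7.5, -5.2]
opening: 0.0213
t 12.40 gauge x -0.5 y -17.09 feet 20.2 mm | Fx 0.63 Fy 7.82 Fz -5.25 T [ 1.33 -0.37  0.06] rot needed [-0.07  0.05 -0.04] op 0.0213
tcp delta cm [-0.   -0.07  0.02]
```

```bash
python3 -m crank '[{"dx":0.04,"dy":0.0,"dz":0,"rx":0,"ry":0,"rz":0},{"dx":0.04,"dy":0.0,"dz":0,"rx":0,"ry":0,"rz":0}]'
python3 -c "
from h import *
st(0,-.0172,.02)"
python3 -m crank '[{"dx":0.04,"dy":0.0,"dz":0,"rx":0,"ry":0,"rz":0},{"dx":0.04,"dy":0.0,"dz":0,"rx":0,"ry":0,"rz":0},{"dx":0.04,"dy":0.0,"dz":0,"rx":0,"ry":0,"rz":0}]'
python3 -c "
from h import *
st(0,-.0172,.02)"
```

```text
t: 12.6
position: [0.6096, 0.0076, 0.2538]
tcp_rot: [-3.14, 0.003, -1.784]
wrist_force: [1.9, 4.6, -6.0]
opening: 0.0212
t 12.60 gauge x -0.4 y -17.15 feet 20.3 mm | Fx 0.92 Fy 4.92 Fz -6.00 T [ 1.11 -0.33  0.07] rot needed [-0.08  0.15 -0.04] op 0.0212
tcp delta cm [-0.04 -0.07  0.03]
t: 12.9
position: [0.6095, 0.0071, 0.2539]
tcp_rot: [-3.14, 0.005, -1.784]
wrist_force: [1.2, 5.8, -5.3]
opening: 0.021
t 12.90 gauge x -0.5 y -17.24 feet 20.4 mm | Fx -0.10 Fy 5.95 Fz -5.28 T [ 1.12 -0.34  0.08] rot needed [-0.09  0.28 -0.02] op 0.0210
tcp delta cm [-0.08 -0.07  0.04]
```

```bash
python3 -m crank '[{"dx":0.05,"dy":0.0,"dz":0,"rx":0,"ry":0,"rz":0},{"dx":0.05,"dy":0.0,"dz":0,"rx":0,"ry":0,"rz":0},{"dx":0.05,"dy":0.0,"dz":0,"rx":0,"ry":0,"rz":0}]'
python3 -c "
from h import *
st(0,-.0172,.02)"
python3 -m crank '[{"dx":0.05,"dy":0.0,"dz":0,"rx":0,"ry":0,"rz":0},{"dx":0.05,"dy":0.0,"dz":0,"rx":0,"ry":0,"rz":0}]'
python3 -c "
from h import *
st(0,-.0172,.02)"
```

```text
t: 13.2
position: [0.6093, 0.0065, 0.254]
tcp_rot: [-3.14, 0.008, -1.784]
wrist_force: [0.9, 5.3, -5.8]
opening: 0.021
t 13.20 gauge x -0.5 y -17.43 feet 20.5 mm | Fx -0.20 Fy 5.35 Fz -5.80 T [ 1.19 -0.37  0.09] rot needed [-0.1   0.44 -0.01] op 0.0210
tcp delta cm [-0.15 -0.08  0.05]
t: 13.4
position: [0.6092, 0.0061, 0.254]
tcp_rot: [-3.14, 0.01, -1.784]
wrist_force: [1.3, 5.3, -6.4]
opening: 0.0209
t 13.40 gauge x -0.5 y -17.51 feet 20.5 mm | Fx 0.18 Fy 5.50 Fz -6.38 T [ 1.18 -0.37  0.09] rot needed [-0.1   0.55 -0.  ] op 0.0209
tcp delta cm [-0.19 -0.08  0.05]
```

```bash
python3 -m crank '[{"dx":-0.4,"dy":0,"dz":0,"rx":0,"ry":0,"rz":0},{"dx":0,"dy":-0.05,"dz":0,"rx":0,"ry":0,"rz":0}]'
python3 -c "
from h import *
st(0,-.0132,.07)"
```

```text
t: 13.6
position: [0.6105, 0.0085, 0.2547]
tcp_rot: [-3.139, 0.005, -1.783]
wrist_force: [-0.2, -0.9, -2.4]
opening: 0.0211
t 13.60 gauge x 0.3 y -15.74 feet 21.2 mm | Fx -0.03 Fy -0.92 Fz -2.39 T [ 0.02 -0.05 -0.01] rot needed [-0.12  0.26  0.04] op 0.0211
tcp delta cm [-0.35 -0.01 -4.88]
```

```bash
python3 -m crank '[{"dx":-0.35,"dy":0,"dz":0,"rx":-0.1,"ry":0.25,"rz":0},{"dx":0,"dy":0,"dz":0,"rx":0,"ry":0,"rz":0}]'
python3 -c "
from h import *
st(0,-.0132,.07)"
```

```text
t: 13.8
position: [0.6115, 0.0107, 0.2555]
tcp_rot: [-3.14, -0.003, -1.783]
wrist_force: [-0.1, 0.3, -3.3]
opening: 0.021
t 13.80 gauge x 0.7 y -14.58 feet 22.0 mm | Fx -0.18 Fy 0.24 Fz -3.35 T [ 0.02 -0.06 -0.04] rot needed [-0.08 -0.18  0.02] op 0.0210
tcp delta cm [-0.07  0.04 -4.8 ]
```

```bash
python3 -m crank '[{"dx":-0.1,"dy":0,"dz":-1,"rx":0,"ry":-0.1,"rz":0},{"dx":0,"dy":0,"dz":-1.5,"rx":0,"ry":0,"rz":0},{"dx":0,"dy":0,"dz":-1.5,"rx":0,"ry":0,"rz":0},{"dx":0,"dy":0,"dz":0,"rx":0,"ry":0,"rz":0},{"dx":-2.5,"dy":0,"dz":0,"rx":0,"ry":0,"rz":0},{"dx":-3,"dy":0,"dz":0,"rx":0,"ry":0,"rz":0},{"dx":-2.6,"dy":0,"dz":0,"rx":0,"ry":0,"rz":0},{"dx":-1.5,"dy":0,"dz":0,"rx":0,"ry":0,"rz":0},{"dx":-0.3,"dy":0,"dz":0,"rx":0,"ry":0,"rz":0},{"dx":0,"dy":0,"dz":0,"rx":0,"ry":0,"rz":0}]'
python3 -c "
from h import *
import pickle
st(0,.0868,.045)
s=snap('wrist','w7.png');pickle.dump(s,open('w7.pkl','wb'))
cv2.imwrite('pics/w7b.png',cv2.resize(s['image'][100:240,200:400],None,fx=4,fy=4,interpolation=cv2.INTER_CUBIC))"
```

```text
t: 14.8
position: [0.6346, 0.1093, 0.3042]
tcp_rot: [-3.131, -0.004, -1.786]
wrist_force: [-0.2, -1.0, -2.6]
opening: 0.021
t 14.80 gauge x 3.9 y 86.56 feet 70.7 mm | Fx -0.00 Fy -1.05 Fz -2.60 T [0.02 0.02 0.03] rot needed [-0.58 -0.2  -0.11] op 0.0210
tcp delta cm [0.03 0.25 2.57]
```

View pics/w7.png

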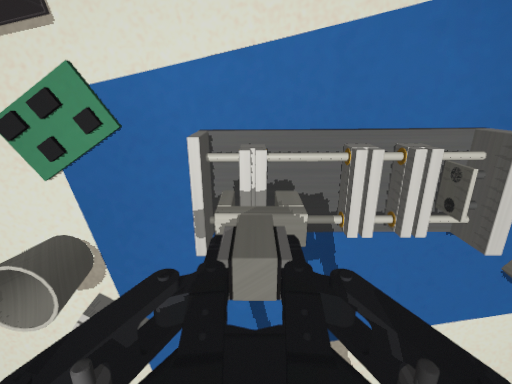

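View pics/w7b.png

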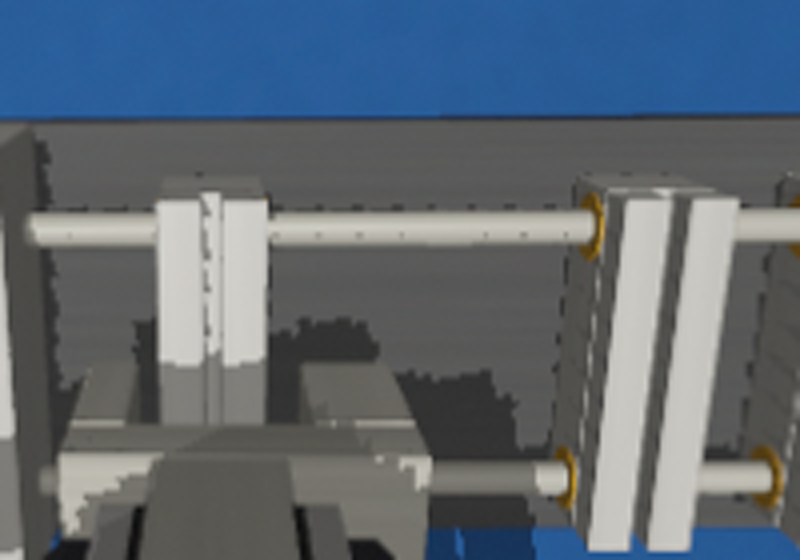

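```bash
python3 -m crank '[{"dx":0,"dy":0.25,"dz":0.6,"rx":-0.55,"ry":-0.2,"rz":-0.1},{"dx":0,"dy":0,"dz":0.7,"rx":0,"ry":0,"rz":0},{"dx":0,"dy":0,"dz":0,"rx":0,"ry":0,"rz":0}]'
python3 -c "
from h import *
st(0,.0868,.045)"
```

```text
t: 15.15
position: [0.6315, 0.1067, 0.2896]
tcp_rot: [3.14, -0.001, -1.788]
wrist_force: [0.1, -0.3, -2.8]
opening: 0.0209
t 15.15 gauge x -0.5 y 83.75 feet 56.1 mm | Fx 0.19 Fy -0.24 Fz -2.78 T [ 0.03 -0.01 -0.01] rot needed [ 0.1  -0.07 -0.21] op 0.0209
tcp delta cm [-0.29 -0.02  1.11]
```

```bash
python3 -m crank '[{"dx":-0.35,"dy":-0.02,"dz":0,"rx":0.1,"ry":0,"rz":-0.2},{"dx":0,"dy":0,"dz":0.3,"rx":0,"ry":-0.1,"rz":0},{"dx":0,"dy":0,"dz":0,"rx":0,"ry":0,"rz":0}]'
python3 -c "
from h import *
st(0,.0868,.02)"
```

```text
t: 15.45
position: [0.6323, 0.1091, 0.2855]
tcp_rot: [3.14, 0.0, -1.786]
wrist_force: [-0.7, 0.2, -3.0]
opening: 0.0213
t 15.45 gauge x -0.2 y 86.42 feet 52.0 mm | Fx -0.74 Fy 0.08 Fz -3.02 T [0.04 0.02 0.05] rot needed [ 0.07  0.   -0.1 ] op 0.0213
tcp delta cm [-0.04  0.    3.2 ]
```

```bash
python3 -m crank '[{"dx":0,"dy":0,"dz":0.6,"rx":0,"ry":0,"rz":-0.1},{"dx":0,"dy":0,"dz":0.7,"rx":0,"ry":0,"rz":0},{"dx":0,"dy":0,"dz":0,"rx":0,"ry":0,"rz":0}]'
python3 -c "
from h import *
st(0,.0868,.02)"
```

```text
t: 15.75
position: [0.6325, 0.1091, 0.2717]
tcp_rot: [3.141, 0.0, -1.784]
wrist_force: [0.2, -0.0, -2.9]
opening: 0.0209
t 15.75 gauge x 0.1 y 86.53 feet 38.2 mm | Fx 0.22 Fy 0.04 Fz -2.90 T [-0.01 -0.03  0.03] rot needed [0.03 0.01 0.02] op 0.0209
tcp delta cm [-0.03  0.02  1.82]
```

```bash
python3 -m crank '[{"dx":0,"dy":0,"dz":0.8,"rx":0,"ry":0,"rz":0},{"dx":0,"dy":0,"dz":0.7,"rx":0,"ry":0,"rz":0},{"dx":0,"dy":0,"dz":0.1,"rx":0,"ry":0,"rz":0},{"dx":0,"dy":0,"dz":0,"rx":0,"ry":0,"rz":0},{"dx":0.2,"dy":0,"dz":0,"rx":0,"ry":0,"rz":0},{"dx":0.2,"dy":0,"dz":0,"rx":0,"ry":0,"rz":0},{"dx":0.25,"dy":0,"dz":0,"rx":0,"ry":0.05,"rz":0},{"dx":0.3,"dy":0,"dz":0,"rx":0,"ry":0.08,"rz":0},{"dx":0.35,"dy":0,"dz":0,"rx":0,"ry":0.08,"rz":0},{"dx":0.35,"dy":0,"dz":0,"rx":0,"ry":0.08,"rz":0}]'
python3 -c "
from h import *
st(0,.0328,.02)"
```

```text
t: 16.75
position: [0.6289, 0.0956, 0.2533]
tcp_rot: [3.141, 0.004, -1.783]
wrist_force: [1.3, 4.7, -6.6]
opening: 0.0212
t 16.75 gauge x -0.4 y 73.12 feet 19.8 mm | Fx 0.28 Fy 4.86 Fz -6.55 T [ 0.97 -0.36  0.07] rot needed [0.01 0.21 0.05] op 0.0212
tcp delta cm [ 3.97 -0.04 -0.03]
```

```bash
python3 -m crank '[{"dx":0.35,"dy":0.02,"dz":0,"rx":0,"ry":0.15,"rz":0},{"dx":0.35,"dy":0,"dz":0,"rx":0,"ry":0.08,"rz":0},{"dx":0.35,"dy":0,"dz":0,"rx":0,"ry":0.06,"rz":0},{"dx":0.35,"dy":0,"dz":0,"rx":0,"ry":0.05,"rz":0},{"dx":0.35,"dy":0,"dz":0,"rx":0,"ry":0.05,"rz":0},{"dx":0.35,"dy":0,"dz":0,"rx":0,"ry":0.05,"rz":0},{"dx":0.35,"dy":0,"dz":0,"rx":0,"ry":0.05,"rz":0},{"dx":0.3,"dy":0,"dz":0,"rx":0,"ry":0.05,"rz":0}]'
python3 -c "
from h import *
st(0,.0328,.02)"
```

```text
t: 17.55
position: [0.6225, 0.0664, 0.2535]
tcp_rot: [-3.141, -0.005, -1.784]
wrist_force: [2.3, 4.0, -5.9]
opening: 0.0213
t 17.55 gauge x -0.4 y 41.82 feet 20.0 mm | Fx 1.42 Fy 4.38 Fz -5.91 T [ 0.97 -0.44  0.03] rot needed [-0.03 -0.28  0.  ] op 0.0213
tcp delta cm [ 0.98 -0.05  0.01]
```

```bash
python3 -m crank '[{"dx":0.2,"dy":0.02,"dz":0,"rx":0,"ry":-0.1,"rz":0},{"dx":0.2,"dy":0,"dz":0,"rx":0,"ry":-0.08,"rz":0},{"dx":0.15,"dy":0,"dz":0,"rx":0,"ry":-0.05,"rz":0}]'
python3 -c "
from h import *
st(0,.0328,.02)"
```

```text
t: 17.85
position: [0.621, 0.0602, 0.2537]
tcp_rot: [-3.141, -0.001, -1.784]
wrist_force: [2.7, 4.5, -5.3]
opening: 0.0215
t 17.85 gauge x -0.5 y 36.15 feet 20.2 mm | Fx 1.65 Fy 5.01 Fz -5.30 T [ 0.88 -0.43  0.03] rot needed [-0.04 -0.05 -0.01] op 0.0215
tcp delta cm [ 0.35 -0.06  0.02]
```

```bash
python3 -m crank '[{"dx":0.12,"dy":0.02,"dz":0,"rx":0,"ry":0.03,"rz":0},{"dx":0.1,"dy":0,"dz":0,"rx":0,"ry":0.03,"rz":0}]'
python3 -c "
from h import *
st(0,.0328,.02)"
```

```text
t: 18.05
position: [0.6204, 0.0578, 0.2538]
tcp_rot: [-3.141, -0.002, -1.784]
wrist_force: [2.1, 3.7, -6.5]
opening: 0.0213
t 18.05 gauge x -0.6 y 33.52 feet 20.3 mm | Fx 1.30 Fy 4.04 Fz -6.46 T [ 0.94 -0.39  0.01] rot needed [-0.06 -0.11 -0.01] op 0.0213
tcp delta cm [ 0.1  -0.08  0.03]
```

```bash
python3 -m crank '[{"dx":0.07,"dy":0.0,"dz":0,"rx":0,"ry":0,"rz":0}]'
python3 -c "
from h import *
st(0,.0328,.02)"
python3 -m crank '[{"dx":0.06,"dy":0.0,"dz":0,"rx":0,"ry":0,"rz":0}]'
python3 -c "
from h import *
st(0,.0328,.02)"
```

```text
t: 18.15
position: [0.6203, 0.0573, 0.2538]
tcp_rot: [-3.14, -0.001, -1.784]
wrist_force: [2.3, 6.3, -4.9]
opening: 0.0211
t 18.15 gauge x -0.6 y 33.06 feet 20.3 mm | Fx 0.94 Fy 6.67 Fz -4.86 T [ 1.3  -0.5   0.06] rot needed [-0.06 -0.07 -0.02] op 0.0211
tcp delta cm [ 0.05 -0.08  0.03]
t: 18.25
position: [0.6202, 0.057, 0.2539]
tcp_rot: [-3.14, -0.0, -1.784]
wrist_force: [1.4, 6.7, -5.5]
opening: 0.0212
t 18.25 gauge x -0.6 y 32.99 feet 20.4 mm | Fx -0.05 Fy 6.84 Fz -5.49 T [ 1.24 -0.43  0.09] rot needed [-0.07 -0.01 -0.02] op 0.0212
tcp delta cm [ 0.02 -0.08  0.04]
```

Butted at 33.0, close to the expected 32.9. I'll hold it there lightly.

```bash
python3 -m crank '[{"dx":0.05,"dy":0.0,"dz":0,"rx":0,"ry":0,"rz":0},{"dx":0.05,"dy":0.0,"dz":0,"rx":0,"ry":0,"rz":0},{"dx":0.05,"dy":0.0,"dz":0,"rx":0,"ry":0,"rz":0}]'
python3 -c "
from h import *
st(0,.0328,.02)"
python3 -m crank '[{"dx":0.05,"dy":0.0,"dz":0,"rx":0,"ry":0,"rz":0},{"dx":0.05,"dy":0.0,"dz":0,"rx":0,"ry":0,"rz":0},{"dx":0.05,"dy":0.0,"dz":0,"rx":0,"ry":0,"rz":0},{"dx":0.05,"dy":0.0,"dz":0,"rx":0,"ry":0,"rz":0}]'
python3 -c "
from h import *
st(0,.0328,.02)"
```

```text
t: 18.55
position: [0.62, 0.0566, 0.254]
tcp_rot: [-3.14, 0.002, -1.783]
wrist_force: [2.4, 6.5, -6.3]
opening: 0.0213
t 18.55 gauge x -0.7 y 32.89 feet 20.5 mm | Fx 0.94 Fy 6.90 Fz -6.28 T [ 1.17 -0.43  0.12] rot needed [-0.09  0.13  0.02] op 0.0213
tcp delta cm [-0.03 -0.09  0.05]
t: 18.95
position: [0.6197, 0.056, 0.254]
tcp_rot: [-3.14, 0.005, -1.783]
wrist_force: [0.4, 6.0, -5.9]
opening: 0.0209
t 18.95 gauge x -0.7 y 32.75 feet 20.5 mm | Fx -0.90 Fy 5.99 Fz -5.87 T [ 1.09 -0.43  0.07] rot needed [-0.12  0.29  0.07] op 0.0209
tcp delta cm [-0.09 -0.1   0.05]
```

```bash
python3 -m crank '[{"dx":-0.4,"dy":0,"dz":0,"rx":0,"ry":0,"rz":0},{"dx":0,"dy":0,"dz":0,"rx":0,"ry":0,"rz":0}]'
python3 -c "
from h import *
st(0,.037,.02)"
```

```text
t: 19.15
position: [0.6204, 0.0587, 0.2545]
tcp_rot: [-3.14, -0.0, -1.782]
wrist_force: [-0.5, -0.5, -2.7]
opening: 0.0211
t 19.15 gauge x -0.8 y 34.63 feet 21.0 mm | Fx -0.33 Fy -0.61 Fz -2.73 T [ 0.05 -0.01  0.01] rot needed [-0.08 -0.01  0.12] op 0.0211
tcp delta cm [-0.23 -0.1   0.1 ]
```

```bash
python3 -m crank '[{"dx":-0.22,"dy":0,"dz":0,"rx":0,"ry":0,"rz":0.1},{"dx":0,"dy":0,"dz":-1,"rx":0,"ry":0,"rz":0},{"dx":0,"dy":0,"dz":-1.5,"rx":0,"ry":0,"rz":0},{"dx":0,"dy":0,"dz":-2.5,"rx":0,"ry":0,"rz":0},{"dx":0,"dy":0,"dz":-2,"rx":0,"ry":0,"rz":0},{"dx":0,"dy":0,"dz":0,"rx":0,"ry":0,"rz":0}]'
python3 -c "
from h import *
import pickle
st(0,.037,.02)
s=snap('wrist','w8.png');pickle.dump(s,open('w8.pkl','wb'))
delta([.445,.005,.30],-1.784)"
```

```text
t: 19.75
position: [0.6209, 0.059, 0.3314]
tcp_rot: [-3.139, -0.005, -1.784]
wrist_force: [1.5, 0.4, -2.6]
opening: 0.0215
t 19.75 gauge x -0.1 y 34.29 feet 97.9 mm | Fx 1.37 Fy 0.71 Fz -2.59 T [ 0.01 -0.03  0.02] rot needed [-0.15 -0.29 -0.01] op 0.0215
tcp delta cm [-0.23 -0.03  7.79]
t 19.8 pos [0.6205 0.0591 0.33  ] rpy [-3.1408 -0.0054 -1.7841] d(cm) [ 8.98 16.01  3.04] r(deg) [-0.05 -0.31 -0.  ] F [ 0.44  0.66 -3.56] T [ 0.07 -0.05 -0.  ] op 0.0211
```

View pics/w8.png

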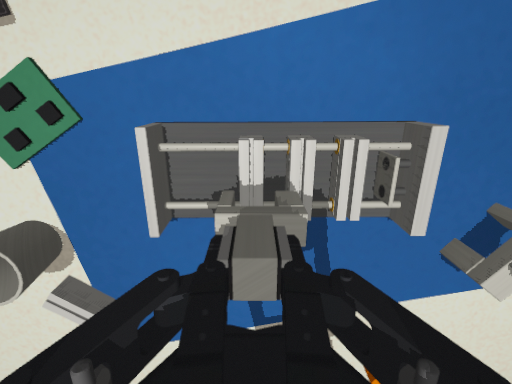

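```bash
python3 -m crank '[{"dx":1.5,"dy":2.5,"dz":0,"rx":0,"ry":-0.2,"rz":0},{"dx":2,"dy":3.5,"dz":0,"rx":0,"ry":0,"rz":0},{"dx":2,"dy":3.5,"dz":0,"rx":0,"ry":0,"rz":0},{"dx":2,"dy":3.5,"dz":0,"rx":0,"ry":0,"rz":0},{"dx":1.3,"dy":2.2,"dz":0,"rx":0,"ry":0,"rz":0},{"dx":0,"dy":0,"dz":0,"rx":0,"ry":0,"rz":0},{"dx":0,"dy":0,"dz":0,"rx":0,"ry":0,"rz":0}]'
python3 -c "
from h import *
st()
delta([.445,.005,.2335],-1.784)"
```

```text
t: 20.5
position: [0.4448, 0.0037, 0.3247]
tcp_rot: [3.136, -0.004, -1.784]
wrist_force: [-0.2, 0.3, -4.0]
opening: 0.0208
t 20.50 gauge x -161.9 y -56.80 feet 91.2 mm | Fx -0.30 Fy 0.25 Fz -3.97 T [-0.   -0.08  0.01] rot needed [ 0.33 -0.2   0.  ] op 0.0208
t 20.5 pos [0.4448 0.0037 0.3247] rpy [ 3.1358 -0.0036 -1.7837] d(cm) [-0.17 -0.05  9.12] r(deg) [ 0.33 -0.2   0.01] F [-0.24  0.31 -3.97] T [-0.   -0.08  0.01] op 0.0208
```

```bash
python3 -m crank '[{"dx":0,"dy":0,"dz":2.5,"rx":0.3,"ry":-0.2,"rz":0},{"dx":0,"dy":0,"dz":2.5,"rx":0,"ry":0,"rz":0},{"dx":0,"dy":0,"dz":2,"rx":0,"ry":0,"rz":0},{"dx":0,"dy":0,"dz":0.5,"rx":0,"ry":0,"rz":0},{"dx":0,"dy":0,"dz":0,"rx":0,"ry":0,"rz":0},{"dx":0,"dy":0,"dz":0,"rx":0,"ry":0,"rz":0}]'
python3 -c "
from h import *
st()
snap('scene','sc9.png')
delta([.445,.005,.2335],-1.784)"
```

```text
t: 21.1
position: [0.4506, 0.0039, 0.2494]
tcp_rot: [-3.134, 0.001, -1.782]
wrist_force: [0.7, -0.7, -3.0]
opening: 0.0213
t 21.10 gauge x -154.1 y -54.65 feet 15.9 mm | Fx 0.85 Fy -0.56 Fz -3.00 T [-0.01  0.02  0.05] rot needed [-0.44  0.04  0.09] op 0.0213
t 21.15 pos [0.4508 0.0039 0.2497] rpy [-3.1329e+00  8.0000e-04 -1.7822e+00] d(cm) [0.01 0.6  1.62] r(deg) [-0.5   0.04  0.1 ] F [ 0.3  -0.62 -2.58] T [ 0.   -0.   -0.03] op 0.0212
```

View pics/sc9.png

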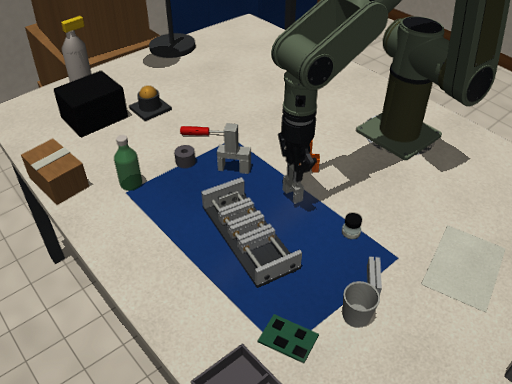

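```bash
python3 -m crank '[{"dx":0,"dy":0.3,"dz":0.5,"rx":-0.6,"ry":0,"rz":0},{"dx":0,"dy":0,"dz":0.4,"rx":0,"ry":0,"rz":0},{"dx":0,"dy":0,"dz":0.2,"rx":0,"ry":0,"rz":0},{"dx":0,"dy":0,"dz":0,"rx":0,"ry":0,"rz":0}]'
python3 -c "
from h import *
st()"
```

```text
t: 21.55
position: [0.4492, 0.0044, 0.2405]
tcp_rot: [-3.138, 0.001, -1.782]
wrist_force: [-0.4, 0.7, -2.8]
opening: 0.0207
t 21.55 gauge x -156.3 y -54.42 feet 7.0 mm | Fx -0.53 Fy 0.65 Fz -2.80 T [-0.02 -0.04  0.  ] rot needed [-0.18  0.05  0.11] op 0.0207
```

```bash
python3 -m crank '[{"dx":0,"dy":0,"dz":0.35,"rx":-0.2,"ry":0,"rz":0},{"dx":0,"dy":0,"dz":0.2,"rx":0,"ry":0,"rz":0}]'
python3 -c "
from h import *
st()"
python3 -m crank '[{"dx":0,"dy":0,"dz":0.15,"rx":0,"ry":0,"rz":0}]'
python3 -c "
from h import *
st()"
```

```text
t: 21.75
position: [0.4495, 0.0044, 0.2351]
tcp_rot: [-3.141, 0.001, -1.782]
wrist_force: [0.1, -0.2, -2.7]
opening: 0.021
t 21.75 gauge x -156.4 y -54.42 feet 1.6 mm | Fx 0.12 Fy -0.16 Fz -2.67 T [ 0.03  0.04 -0.01] rot needed [-0.05  0.05  0.1 ] op 0.0210
t: 21.85
position: [0.4495, 0.0043, 0.2335]
tcp_rot: [-3.141, 0.001, -1.782]
wrist_force: [-1.2, 0.5, 12.2]
opening: 0.0213
t 21.85 gauge x -156.4 y -54.43 feet -0.0 mm | Fx -1.26 Fy 0.27 Fz 12.23 T [ 0.24 -0.02 -0.02] rot needed [-0.04  0.06  0.1 ] op 0.0213
```

```bash
python3 -m crank '[{"dx":0,"dy":0,"dz":-0.03,"rx":0,"ry":0,"rz":0},{"dx":0,"dy":0,"dz":0,"rx":0,"ry":0,"rz":0}]'
python3 -m crank '[{"dx":0,"dy":0,"dz":0,"rx":0,"ry":0,"rz":0},{"dx":0,"dy":0,"dz":0,"rx":0,"ry":0,"rz":0},{"dx":0,"dy":0,"dz":0,"rx":0,"ry":0,"rz":0},{"dx":0,"dy":0,"dz":0,"rx":0,"ry":0,"rz":0}]' 5.5
python3 -c "
from h import *
st()
snap('wrist','w10.png')"
```

```text
t: 22.05
position: [0.4496, 0.0043, 0.2337]
tcp_rot: [-3.141, 0.001, -1.782]
wrist_force: [0.6, 0.5, -2.7]
opening: 0.0206
t: 22.45
position: [0.4509, 0.004, 0.2353]
tcp_rot: [-3.137, 0.001, -1.782]
wrist_force: [0.4, -0.8, -0.8]
opening: 0.0549
t 22.45 gauge x -154.3 y -54.43 feet 1.8 mm | Fx 0.56 Fy -0.69 Fz -0.79 T [0.02 0.01 0.04] rot needed [-0.28  0.06  0.1 ] op 0.0549
```

View pics/w10.png

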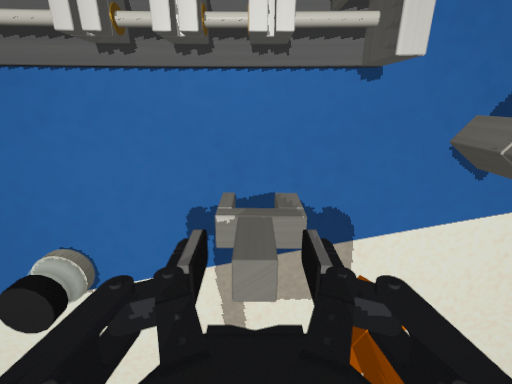

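Gauge is upright and free. Retract straight up, then look.

```bash
python3 -m crank '[{"dx":0,"dy":0,"dz":-1,"rx":-0.3,"ry":0,"rz":0},{"dx":0,"dy":0,"dz":-2,"rx":0,"ry":0,"rz":0},{"dx":0,"dy":0,"dz":-3,"rx":0,"ry":0,"rz":0},{"dx":0,"dy":0,"dz":-4,"rx":0,"ry":0,"rz":0},{"dx":0,"dy":0,"dz":-4,"rx":0,"ry":0,"rz":0},{"dx":0,"dy":0,"dz":-2,"rx":0,"ry":0,"rz":0},{"dx":0,"dy":0,"dz":0,"rx":0,"ry":0,"rz":0}]'
python3 -c "
from h import *
import pickle
st()
d={n:snap(n,n+'11.png') for n in ['wrist','scene','top']};pickle.dump(d,open('s11.pkl','wb'))"
```

```text
t: 23.2
position: [0.4503, 0.004, 0.405]
tcp_rot: [3.14, 0.001, -1.782]
wrist_force: [0.4, -0.3, 0.5]
opening: 0.0552
t 23.20 gauge x -155.9 y -54.62 feet 171.5 mm | Fx 0.50 Fy -0.24 Fz 0.50 T [ 0.01 -0.05 -0.03] rot needed [0.08 0.06 0.1 ] op 0.0552
```

View pics/wrist11.png

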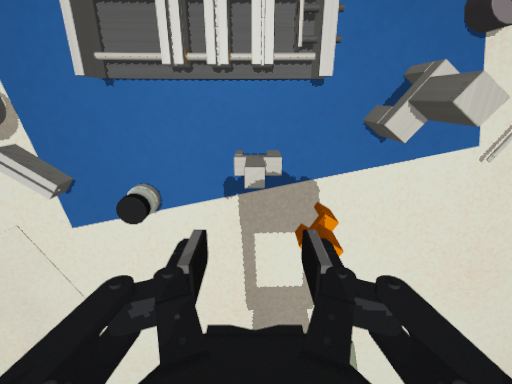

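View pics/scene11.png

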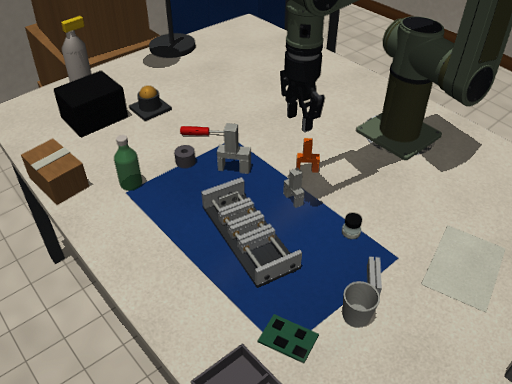

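```bash
python3 -m crank '[{"dx":0,"dy":-3,"dz":0,"rx":0,"ry":0,"rz":0},{"dx":-0.8,"dy":-4,"dz":0,"rx":0,"ry":0,"rz":0},{"dx":-0.8,"dy":-3,"dz":0,"rx":0,"ry":0,"rz":0},{"dx":0,"dy":0,"dz":0,"rx":0,"ry":0,"rz":0},{"dx":0,"dy":0,"dz":0,"rx":0,"ry":0,"rz":0}]'
python3 -c "
from h import *
import pickle
s=snap('wrist','w12.png');pickle.dump(s,open('w12.pkl','wb'))
g=proj(s,[[*(O+x*ex+y*ey),.046] for x in(-.045,.045) for y in (-.13,.06)]);print(g)
u0,v0=np.maximum(g.min(0).astype(int)-5,0);print(u0,v0)
cv2.imwrite('pics/w12b.png',cv2.resize(s['image'][v0:v0+120,u0:u0+160],None,fx=5,fy=5,interpolation=cv2.INTER_CUBIC))"
```

```text
t: 23.85
position: [0.5489, -0.0007, 0.3851]
tcp_rot: [3.106, -0.001, -1.783]
wrist_force: [-0.3, 0.2, -0.1]
opening: 0.055
[[334.07912264 147.07904136]
 [167.83954369 146.88953428]
 [343.65092844  59.93509298]
 [157.6552904   59.66242573]]
152 54
```

View pics/w12b.png

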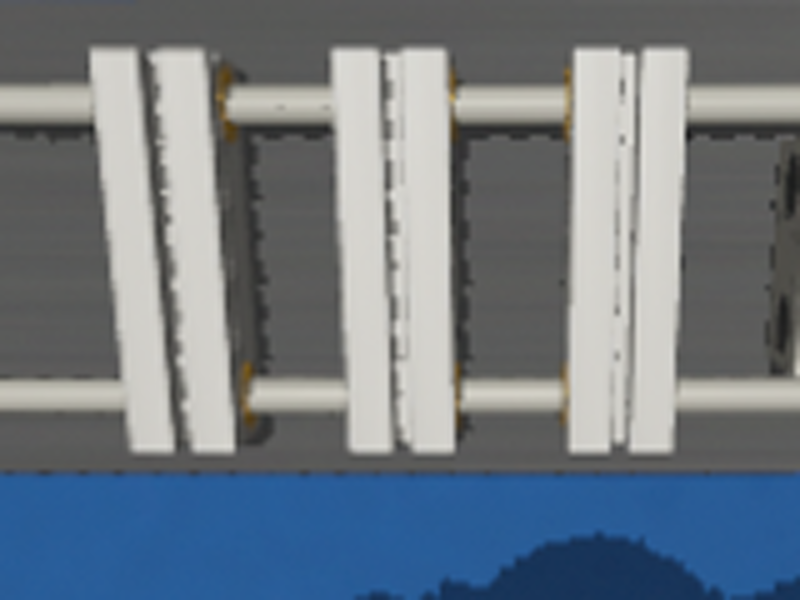

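Run:
```python
from h import *
import pickle
s=pickle.load(open('w12.pkl','rb'))
def rk(p,z=.046):
    X=ray(s,(152+(p[0]-2)/5,54+(p[1]-2)/5),z)[:2]-O
    return X@ey*1e3
for n,ps in dict(far=[(90,48),(207,48),(331,48),(447,48),(573,48),(688,48)],near=[(132,453),(236,453),(350,453),(456,453),(569,453),(674,453)]).items():
    y=[rk(p) for p in ps]; print(n,np.round(y,1),'gaps',round(y[1]-y[2],1),round(y[3]-y[4],1),'centres',np.round([(y[0]+y[1])/2,(y[2]+y[3])/2,(y[4]+y[5])/2],1))
# bystanders: before/after in scene image
a=pickle.load(open('s0.pkl','rb'))['scene']['image'];b=pickle.load(open('s11.pkl','rb'))['scene']['image']
d=cv2.absdiff(a,b).max(2)
for n,(x0,y0,x1,y1) in dict(spare=(362,255,385,290),driver=(178,122,225,142),flux=(340,210,365,240),spool=(172,144,198,168),board=(255,312,322,362),cup=(340,280,382,328),cleaner=(112,133,142,190),big=(215,120,255,175)).items(): print(n,(d[y0:y1,x0:x1]>40).mean().round(3))
```

```text
far [ 48.2  24.3  -1.2 -25.  -50.9 -74.6] gaps 25.4 25.9 centres [ 36.2 -13.1 -62.7]
near [ 48.1  24.5  -1.5 -25.7 -51.5 -75.4] gaps 26.0 25.8 centres [ 36.3 -13.6 -63.4]
spare 0.0
driver 0.0
flux 0.0
spool 0.0
board 0.0
cup 0.0
cleaner 0.0
big 0.0
```

```bash
python3 -c "
from h import *
st(); print(ctrl.hand_in())"
```

```text
t 23.90 gauge x -64.4 y -38.66 feet 151.5 mm | Fx 0.02 Fy -0.10 Fz 0.03 T [-0.05  0.01 -0.03] rot needed [ 2.04 -0.03  0.06] op 0.0549
the job is handed in; nothing more can be done
None
```

The three holders are set to equal gaps, and the job was handed in at 23.9 s with the robot touching nothing. I used the smaller grey gauge. I drew the first holder up to the stop pad, then the second and third each up to the one before, resting each for under a second or so. Then I stood the gauge upright at about its old place and let go.

- **Gaps:** the last wrist picture gave 25.4–26.0 mm between holders against a target of 26 mm. The gap to the stop pad came to about 25–26 mm, good to about 1 mm because the pad's top height was assumed. At equal tilt, the gauge's three butting positions were 50.0 mm apart, as they should be.
- **Pressing on a set holder:** the wrist read about 5–8 N, of which about 4.5 N was the drag. That left roughly 1–3 N on the reference holder, below the 4.5 N that would slide it. The pictures show no sign that a set holder moved.
- **First contact on the stop pad:** this was firmer than I wanted. The wrist read 11.8 N, so about 7 N on the pad, and I eased it at once to about 2.5 N.
- **Setting the gauge down:** it met the bench with a brief wrist reading of 12 N.
- **Tilt while pressing:** the tool leaned by up to about 0.5°. That should shift a gap by no more than 0.2 mm.
- **Bystanders:** the named bystanders and the larger grey gauge showed no change between the first and last scene pictures. The orange gauge I checked only by eye, and it looks unmoved.

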